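# Replace the small bottle behind two tall ones

## Task

The smallest bottle in the grey plastic stand, at the back of it, is used up: first stand the two taller bottles that block it on the steel tray, beside the petri dish lying there, then fetch the smallest one and stand it in the white card tray on the left of the bench. Set the fresh bottle that stands alone on the left of the bench in the empty place at the back of the stand, and after that put the two taller bottles back, each exactly where it stood. Keep every bottle upright and leave the petri dish where it lies.

Things in the scene. Friction and masses are not known exactly. Their poses are not given: they have to be found in the camera images.
- stand: Grey plastic bottle stand, fixed. Base 6 mm thick (bottles stand on it), 124 mm deep (its x, -54 to +70 mm), 200 mm wide (its y). Back wall 50 mm high at +x (inner face x = +67), side lips 14 mm, front lip 12 mm high. Origin at bench level; x points to the back wall, z up. White rings mark three places at (x, y) mm: front (-12, 48) and (-12, -48), back (40, 0).
- steel_tray: Pressed steel instrument tray, fixed, 190 x 342 x 16 mm, long along its y. Flat floor 2 mm above the bench, 158 mm (x) by 310 mm (y), raised rim 16 mm high. Origin at bench level under the middle, z up.
- card_tray: Shallow open white card tray with a pale blue-green floor, on the left (+y) of the bench, fixed, 106 mm (x) by 86 mm (y), walls 19 mm high and 2 mm thick, floor 2 mm above the bench. Origin at bench level under the middle, z up.
- large_bottle: Largest round bottle: brown, 54 mm diameter, body up to 86 mm, screw cap 40 mm diameter up to 105 mm. Loose, about 120 g. In one of the two front places of the stand at the start. Origin at the centre of its underside, z up.
- medium_bottle: Second largest round bottle: white, 44 mm diameter, body up to 70 mm, screw cap 33 mm diameter up to 85 mm. Loose, about 70 g. In the other front place of the stand at the start. Origin at the centre of its underside, z up.
- old_bottle: Smallest round bottle, the used-up one: brown, 24 mm diameter, body up to 39 mm, cap 18 mm diameter up to 48 mm. Loose, about 30 g. In the back place of the stand at the start. Origin at the centre of its underside, z up.
- fresh_bottle: Fresh round bottle: white, 30 mm diameter, body up to 51 mm, cap 22 mm diameter up to 62 mm. Loose, about 30 g. Stands alone on the bench, on the left (+y), at the start. Origin at the centre of its underside, z up.
- petri_dish: Flat round petri dish, 62 mm diameter, 14 mm high, loose, lying on the steel tray towards the tray's +y end. Not to be moved. Origin at the centre of its underside.
Not all that is in view belongs to the job. Leave any orange or yellow look-alike of the medium_bottle alone.

How it is judged:
By the outcome, as a careful person would: the job done as asked, in the order asked, and still so for the second after the job is handed in, with the robot touching nothing.
It also fails if it takes over 147 s, if anything falls off the work surface, if the arm or the gripper's body presses on something with over 40 N, if the wrist force passes 120 N, or if a joint passes its speed limit or range.

## Robot

A 6-joint arm with a two-finger parallel gripper is mounted at the origin on a cart in front of the work surface, level with it; the furniture and walls round the work are solid. World frame = base frame: x ahead of the robot, y to its left, z up, the work surface at z = 0. Lengths are in m, angles in rad, forces in N, time in s.
With the tool pointing down it reaches from about 0.375 to 0.975 m from the base axis. Payload 3.8 kg.
Tool frame: the origin (TCP) lies at the very end of the fingers, on their centre line; the grasp point (between the pads) lies behind it (bot.tcp_to_grasp is the y of the grasp point in the tool frame, in m); y points along the fingers, z is the direction in which the jaws open and shut, and the axes are right-handed (so a half turn about y gives the same grasp; the last joint's range is limited). The gripper opens to 85 mm and grips with 20 to 120 N. Pads are 22 mm wide; open, the fingers measure 114 mm over their backs; the gripper's body (76 mm by 85 mm) begins 54 mm behind the grasp point. The pads swing forward as they close: fully open they stand 13 mm farther back than shut.
Start: joints at [-1.367, 0.264, 1.604, -0, 1.274, -0.037], TCP at [0.161, -0.656, 0.199] pointing down, gripper open.
Joint ranges: [-2.63, 2.63], [-0.94, 2.18], [0.31, 2.57], [-1.31, 4.45], [0, 2.66], [-2.55, 2.55]. Speed limits (rad/s): [2.57, 2.57, 3.14, 3.14, 3.14, 3.14].

## Interface

Orientations are given as a rotation vector (axis times angle).
In Python, from workcell import bot, optics, workorder gives the robot as it stands.
- The arm moves only by the shell command python3 -m handwheel 'ROWS' [FORCE]. ROWS is JSON, a list of rows, each a list of 7 numbers: the shift along the tool's x, y, z in m, then the turn, a rotation vector about the tool's x, y, z in rad, then the opening, from 0 (shut) to 1 (fully open). A call has 1 to 8 rows; each row shifts and turns the commanded pose from where the row before left it, along the tool's axes as they then stand; what a row does not reach is not made up. A row lasts 1/8 s, in which the tool goes at most 62.5 mm and 10.7 degrees, less where a joint would pass 70% of its speed; a pose out of reach is approached as far as the arm can. A call with a gripper value outside its range is refused whole. The fingers move at their own pace and stop on an object; FORCE is the grip in N (left out, the last holds). Time passes only in rows, so rows that do not move let the fingers close. It gives the time, the measured TCP pose, the force and the opening at its end, in the units of the state.
- bot.read_state(): the state, without advancing time (a new reading comes with each control period).
- optics.read_camera(name): name is "scene" or "side" or "wrist"; returns a dict with "image" (420x560x3 uint8, red, green, blue), "z_map" (420x560 float32, m along the optical axis (not along the pixel's ray), 0 where there is no reading), "mtx" (3x3 intrinsics, pixels), "dist" ([k1, k2, p1, p2, k3] as OpenCV has them; the pictures are not rectified), "world_from_camera" (4x4, takes a point from camera to world coordinates); the wrist camera has in their place "hand_eye" (4x4, takes a point from camera to tool coordinates, whose origin is the TCP and whose axes are the tool frame's). Camera axes: x right, y down, z forward; pixel columns grow to the right and rows downward; lengths in m; the calibration is good to about 2 mm. A picture is of the moment at which its call begins: read the wrist's pose just before it.
- workorder.finish_job(): hands the job in, once; it reports no verdict.
The state is a dict: "time": time; "q": joint angles; "joint_vel": joint speeds; "joint_torque": joint torques, N m; "tool_pos": TCP position; "tcp_rot": TCP orientation; "wrist_force": force on the tool from outside, world axes, zero at the start; "torque": the same for the moment, N m; "width": opening from 0.0 (shut) to 1.0 (fully open).
Only numpy, scipy, OpenCV 4.12 (cv2) and the standard library are available. Lean on these libraries where they do the work, as an engineer would, in place of code of your own. Each camera call takes 0.05 s, during which the arm holds its last target.

## Working session

There is one attempt and no reset: what is moved stays moved. The work goes in short steps, Python scripts to look and compute and a shell command to move; the robot and the scene stay as the last step left them, time stands still between calls to the robot, and variables do not carry over. Pictures are saved under pics/ and viewed, and the job is handed in when it is done.

```bash
ls; mkdir -p pics
python3 - <<'E'
from workcell import bot, optics
import cv2,numpy as np
s=bot.read_state()
for k,v in s.items(): print(k,np.round(v,4))
print(bot.tcp_to_grasp)
for n in ["scene","side","wrist"]:
    c=optics.read_camera(n)
    cv2.imwrite(f"pics/{n}0.png",c["image"][:,:,::-1])
    np.savez(f"pics/{n}0.npz",**c)
    print(n,c["mtx"].tolist(),c["dist"],(c["world_from_camera"] if "world_from_camera" in c else c["hand_eye"]).round(4).tolist())
E
```

```text
pics
time 0.0
q [-1.3669  0.2647  1.6054  0.      1.2737 -0.0369]
joint_vel [-0.0013  0.0017 -0.0012 -0.0012  0.0011 -0.0003]
joint_torque [-1.70000e-03 -5.15114e+01 -3.67319e+01  0.00000e+00  1.30000e-02
 -0.00000e+00]
tool_pos [ 0.1608 -0.6547  0.1979]
tcp_rot [-0.2534  2.096  -2.0913]
wrist_force [ 0.549  -0.7809  0.0219]
torque [-0.0287 -0.0443  0.0189]
width 1.0004
-0.0187
scene [[389.5391400359201, 0.0, 278.25921760080155], [0.0, 389.5391400359201, 204.78568583861818], [0.0, 0.0, 1.0]] [-0.1124604  0.         0.         0.         0.       ] [[0.5275, -0.3574, 0.7707, -0.2958], [-0.8495, -0.2166, 0.481, -0.4644], [-0.005, -0.9085, -0.4179, 0.4586], [0.0, 0.0, 0.0, 1.0]]
side [[403.96368681812874, 0.0, 286.84476605261943], [0.0, 403.96368681812874, 209.65829709765686], [0.0, 0.0, 1.0]] [0.00371114 0.         0.         0.         0.        ] [[-0.9999, -0.0007, 0.0116, 0.4847], [-0.0104, 0.5067, -0.862, 0.8899], [-0.0053, -0.8621, -0.5067, 0.5599], [0.0, 0.0, 0.0, 1.0]]
wrist [[294.23865525797606, 0.0, 277.71711231752744], [0.0, 294.23865525797606, 208.06322685214843], [0.0, 0.0, 1.0]] [-0.04201167  0.          0.          0.          0.        ] [[-0.0007, 0.9628, 0.2701, -0.0685], [-0.0001, -0.2701, 0.9628, -0.1741], [1.0, 0.0006, 0.0003, -0.0012], [0.0, 0.0, 0.0, 1.0]]
```

View pics/scene0.png

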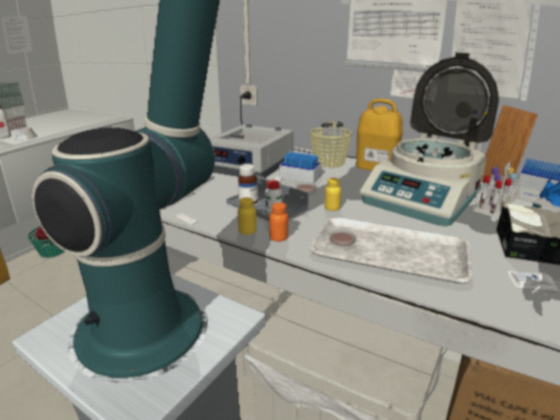

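View pics/side0.png

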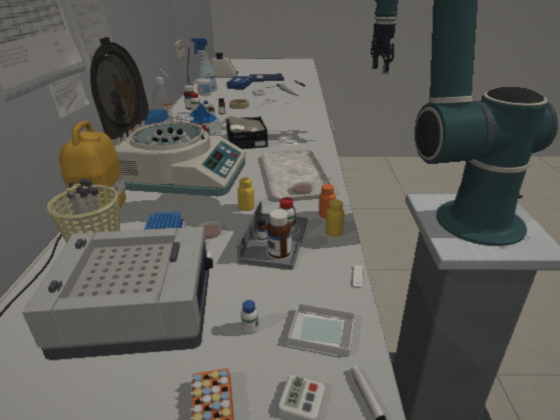

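View pics/wrist0.png

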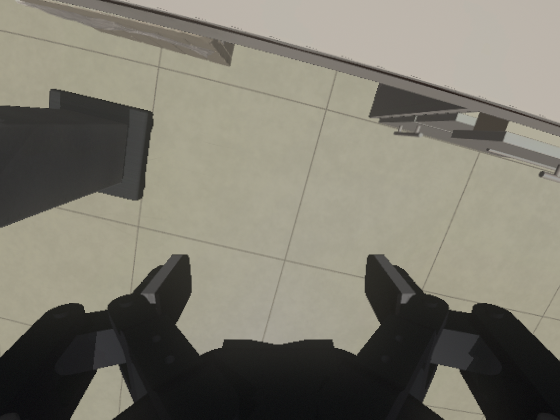

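```bash
cat > h.py <<'E'
import numpy as np,cv2,sys
from scipy.spatial.transform import Rotation as R
from workcell import bot, optics
def load(f): return dict(np.load(f))
def tw(c,pose=None):
    if "world_from_camera" in c: return c["world_from_camera"]
    T=np.eye(4);T[:3,:3]=R.from_rotvec(c["tcp_rot"]).as_matrix();T[:3,3]=c["tool_pos"]
    return T@c["hand_eye"]
def grab(n,tag):
    s=bot.read_state();c=dict(optics.read_camera(n));c["tcp_rot"]=s["tcp_rot"];c["tool_pos"]=s["tool_pos"]
    np.savez(f"pics/{tag}.npz",**c);cv2.imwrite(f"pics/{tag}.png",c["image"][:,:,::-1]);return c
def ray(c,u,v):
    p=cv2.undistortPoints(np.array([[[u,v]]],float),c["mtx"],c["dist"])[0,0]
    return np.array([p[0],p[1],1.])
def plane(c,u,v,z):
    T=tw(c);d=T[:3,:3]@ray(c,u,v);o=T[:3,3];return o+d*(z-o[2])/d[2]
def dep(c,u,v):
    T=tw(c);return T[:3,:3]@(ray(c,u,v)*c["z_map"][int(round(v)),int(round(u))])+T[:3,3]
def cloud(c):
    h,w=c["z_map"].shape;vv,uu=np.mgrid[:h,:w]
    p=cv2.undistortPoints(np.stack([uu,vv],-1).reshape(-1,1,2).astype(float),c["mtx"],c["dist"])[:,0]
    P=np.c_[p,np.ones(len(p))]*c["z_map"].reshape(-1,1)
    T=tw(c);return (P@T[:3,:3].T+T[:3,3]).reshape(h,w,3)
def proj(c,P):
    T=np.linalg.inv(tw(c));return cv2.projectPoints(np.array(P,float).reshape(-1,3),cv2.Rodrigues(T[:3,:3])[0],T[:3,3],c["mtx"],c["dist"])[0][:,0]
def crop(f,out,x0,y0,x1,y1,k):
    i=cv2.imread(f)[y0:y1,x0:x1];cv2.imwrite(out,cv2.resize(i,None,fx=k,fy=k,interpolation=cv2.INTER_CUBIC))
E
python3 - <<'E'
from h import *
crop("pics/side0.png","pics/s1.png",210,140,370,260,5)
crop("pics/side0.png","pics/s2.png",220,280,380,400,5)
crop("pics/scene0.png","pics/s3.png",220,150,360,250,5)
c=load("pics/side0.npz")
for n,u,v in [("bench",300,290),("card floor",322,330),("fresh",249,318),("large",279,240),("tray",290,170)]: print(n,dep(c,u,v).round(3))
E
```

```text
bench [0.467 0.264 0.002]
card floor [0.43  0.372 0.005]
fresh [0.559 0.38  0.041]
large [0.512 0.165 0.057]
tray [ 0.49  -0.307  0.006]
```

View pics/s1.png

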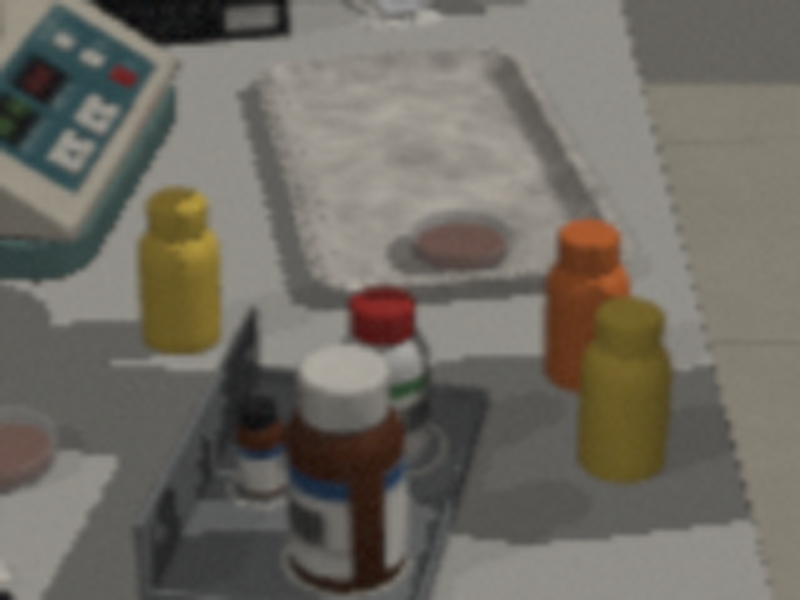

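View pics/s2.png

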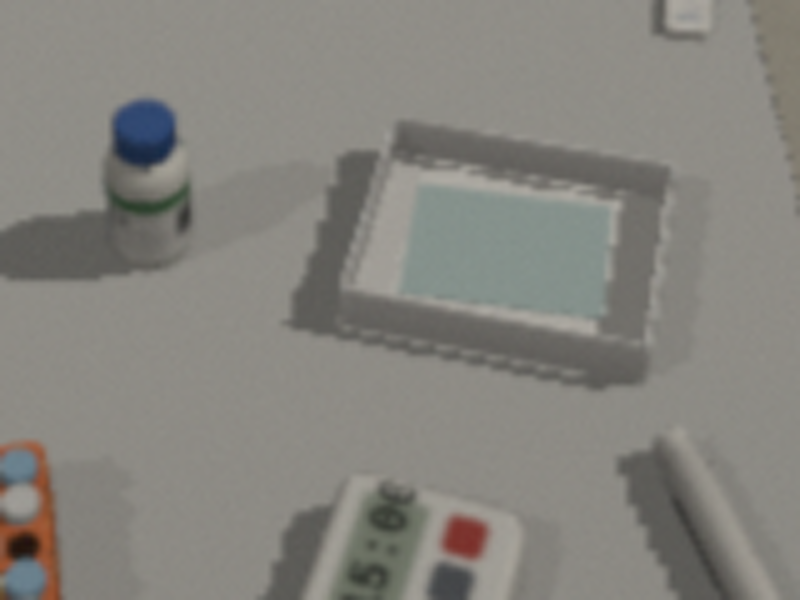

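View pics/s3.png

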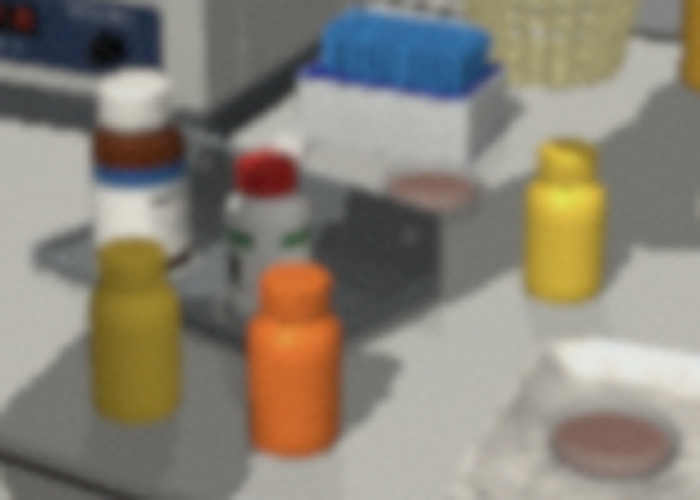

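Run:
```python
from h import *
c=load("pics/side0.npz")
L={"large":(345,362,.111),"med":(385,298,.091),"old":(260,408,.054),"yel":(178,200,.085),"or":(590,232,.085),"yel2":(630,310,.085),"dish":(461,240,.010),
"trFL":(300,290,.016),"trNL":(625,280,.016),"trFR":(248,85,.016),"trNR":(500,55,.016),"standFR lip":(488,395,.012),"wall top far":(253,315,.05),"wall top near":(148,525,.05)}
for n,(u,v,z) in L.items(): print(n,plane(c,u/5+210,v/5+140,z).round(3))
L={"fresh":(147,112,.062),"a":(398,123,.019),"b":(668,170,.019),"c":(645,350,.019),"d":(345,295,.019),"fa":(417,185,.002),"fb":(613,202,.002),"fc":(605,315,.002),"fd":(402,290,.002)}
for n,(u,v,z) in L.items(): print(n,plane(c,u/5+220,v/5+280,z).round(3))
# cloud top-downs
P=cloud(c).reshape(-1,3)
k=(P[:,0]>.35)&(P[:,0]<.75)&(P[:,1]>-.55)&(P[:,1]<.5)&(P[:,2]<.15)&(P[:,2]>-.02)
P=P[k];im=np.zeros((600,800),np.uint8)
P=P[np.argsort(P[:,2])]
v=((.75-P[:,0])*1400).astype(int);u=((.5-P[:,1])*760).astype(int)
im[np.clip(v,0,599),np.clip(u,0,799)]=np.clip(60+P[:,2]*1600,0,255)
cv2.imwrite("pics/td.png",im)
```

```text
large [0.512 0.138 0.111]
med [0.496 0.045 0.091]
old [0.554 0.085 0.054]
yel [ 0.607 -0.073  0.085]
or [ 0.391 -0.036  0.085]
yel2 [0.378 0.046 0.085]
dish [ 0.453 -0.172  0.01 ]
trFL [ 0.545 -0.1    0.016]
trNL [ 0.362 -0.111  0.016]
trFR [ 0.594 -0.39   0.016]
trNR [ 0.42  -0.444  0.016]
standFR lip [0.443 0.005 0.012]
wall top far [ 0.564 -0.011  0.05 ]
wall top near [0.597 0.174 0.05 ]
fresh [0.558 0.363 0.062]
a [0.469 0.323 0.019]
b [0.371 0.347 0.019]
c [0.389 0.429 0.019]
d [0.489 0.406 0.019]
fa [0.462 0.338 0.002]
fb [0.39  0.346 0.002]
fc [0.398 0.399 0.002]
fd [0.469 0.389 0.002]
```

View pics/td.png

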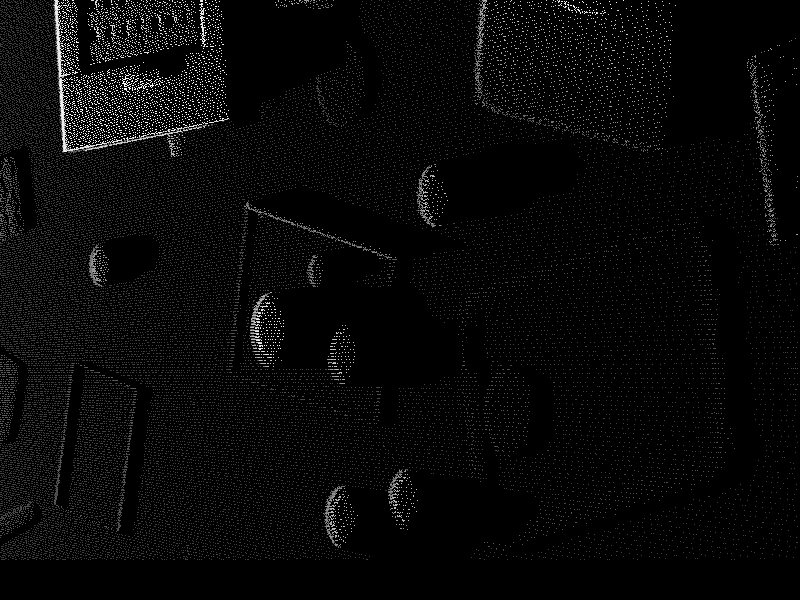

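```bash
cat >> h.py <<'E'
YAW=np.arctan2(-.17,.985)
def goal_R(jaw=(.17,.985)):
    z=np.array([*jaw,0.]);z/=np.linalg.norm(z);y=np.array([0,0,-1.]);return np.c_[np.cross(y,z),y,z]
def to(p,jaw=(.17,.985),flip=0):
    """print the shift in present tool axes and turn needed to reach p,jaw"""
    s=bot.read_state();A=R.from_rotvec(s["tcp_rot"]).as_matrix();G=goal_R(jaw)
    if np.dot(A[:,2],G[:,2])<0: G=goal_R((-jaw[0],-jaw[1]))
    if flip: G=goal_R(-G[:2,2])
    d=A.T@(np.array(p)-s["tool_pos"]);w=R.from_matrix(A.T@G).as_rotvec()
    print("t",s["time"],"pos",np.round(s["tool_pos"],4),"shift mm",(d*1000).round(1),"turn deg",np.degrees(w).round(2),"rad",w.round(3),"shift in goal axes",(G.T@(np.array(p)-s["tool_pos"])*1000).round(1),"F",np.round(s["wrist_force"],1),"w",round(float(s["width"]),3))
E
python3 - <<'E'
from h import *
s=bot.read_state();print(R.from_rotvec(s["tcp_rot"]).as_matrix().round(3))
to([.43,.09,.25]);to([.43,.09,.25],flip=1)
E
python3 -m handwheel '[[0,-0.02,0,0,0,0,1]]'
```

```text
[[-0.971 -0.     0.239]
 [-0.239  0.002 -0.971]
 [-0.    -1.    -0.002]]
t 0.15 pos [ 0.1609 -0.6549  0.1981] shift mm [-439.   -50.7 -659.3] turn deg [1.000e-01 2.359e+01 2.000e-02] rad [0.002 0.412 0.   ] shift in goal axes [-138.5  -51.9 -779.8] F [ 0.1 -0.8  0.4] w 1.003
t 0.15 pos [ 0.1609 -0.6549  0.1981] shift mm [-439.   -50.7 -659.3] turn deg [ 2.0000e-02 -1.5641e+02 -1.4000e-01] rad [ 0.00e+00 -2.73e+00 -2.00e-03] shift in goal axes [138.5 -51.9 779.8] F [ 0.1 -0.8  0.4] w 1.003
time: 0.28
tool_pos: [0.1606, -0.6537, 0.2169]
tcp_rot: [-0.254, 2.1, -2.088]
wrist_force: [-0.4, -0.2, 0.2]
width: 0.999
```

```bash
python3 -m handwheel '[[-0.05,-0.02,-0.02,0,0.103,0,1],[-0.05,-0.02,-0.02,0,0.103,0,1],[-0.05,-0.02,-0.02,0,0.103,0,1],[-0.05,-0.01,-0.02,0,0.103,0,1],[-0.03,0,-0.04,0,0,0,1],[0,0,-0.05,0,0,0,1],[0,0,-0.05,0,0,0,1],[0,0,-0.05,0,0,0,1]]'; python3 -c "
from h import *
to([.5,.09,.30])"
```

```text
time: 1.27
tool_pos: [0.4146, -0.3758, 0.291]
tcp_rot: [-0.185, -2.131, 2.134]
wrist_force: [0.3, -0.5, 0.1]
width: 1.001
t 1.275 pos [ 0.4146 -0.3758  0.291 ] shift mm [  -4.8   -9.5 -473.5] turn deg [-0.06 -0.01 -0.11] rad [-0.001 -0.    -0.002] shift in goal axes [  -4.9   -9.  -473.5] F [ 0.3 -0.5  0.1] w 1.001
```

```bash
python3 -c "
from h import *
grab('wrist','w1')"; python3 -m handwheel '[[0,-0.01,-0.055,0,0,0,1],[0,0,-0.06,0,0,0,1],[0,0,-0.06,0,0,0,1],[0,0,-0.06,0,0,0,1],[0,0,-0.06,0,0,0,1],[-0.005,0,-0.06,0,0,0,1],[0,0,-0.06,0,0,0,1],[0,0,-0.058,0,0,0,1]]'; python3 -m handwheel '[[0,0,0,0,0,0,1],[0,0,0,0,0,0,1]]'; python3 -c "
from h import *
to([.5,.09,.30])
grab('wrist','w2')"
```

```text
time: 2.33
tool_pos: [0.5001, 0.09, 0.3012]
tcp_rot: [-0.186, -2.134, 2.133]
wrist_force: [0.9, -0.5, 0.1]
width: 0.998
time: 2.58
tool_pos: [0.4997, 0.0879, 0.3002]
tcp_rot: [-0.183, -2.133, 2.134]
wrist_force: [0.6, -0.4, -0.4]
width: 1.002
t 2.575 pos [0.4997 0.0879 0.3002] shift mm [ 0.1  0.2 -2.1] turn deg [-0.02  0.04 -0.07] rad [-0.     0.001 -0.001] shift in goal axes [ 0.1  0.2 -2.1] F [ 0.6 -0.4 -0.4] w 1.002
```

View pics/w1.png

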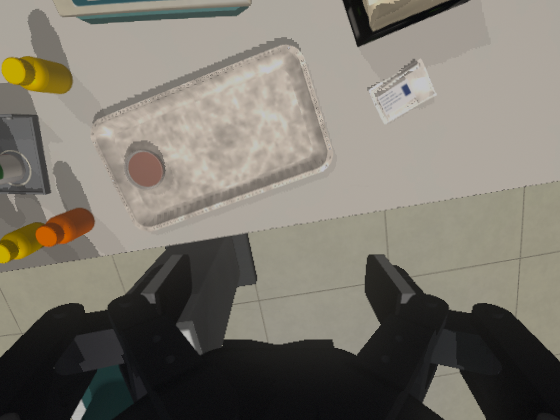

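View pics/w2.png

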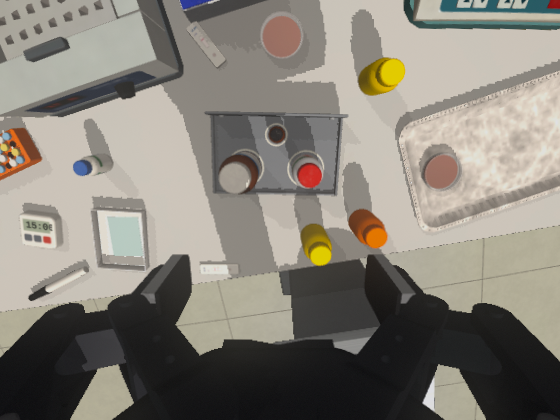

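Run:
```python
from h import *
crop("pics/w2.png","pics/w2a.png",200,100,355,205,5)
crop("pics/w2.png","pics/w2b.png",60,130,180,290,4)
c=load("pics/w2.npz");P=cloud(c)
def cap(z0,z1,x,y,r=.03):
    k=(P[...,2]>z0)&(P[...,2]<z1)&(np.hypot(P[...,0]-x,P[...,1]-y)<r);Q=P[k]
    return len(Q),Q[:,2].max().round(4),Q[:,:2].mean(0).round(4),((Q.max(0)+Q.min(0))/2).round(4),(Q.max(0)-Q.min(0)).round(3)
print("large",cap(.105,.12,.512,.138));print("med",cap(.086,.1,.496,.045));print("old",cap(.049,.07,.554,.085,.02));print("fresh",cap(.056,.07,.558,.363))
```

```text
large (764, np.float64(0.1127), array([0.5135, 0.1426]), array([0.5132, 0.1431, 0.1089]), array([0.039, 0.039, 0.008]))
med (460, np.float64(0.0929), array([0.4973, 0.0474]), array([0.497 , 0.0475, 0.0895]), array([0.032, 0.032, 0.007]))
old (128, np.float64(0.0547), array([0.5561, 0.0818]), array([0.5558, 0.0817, 0.0528]), array([0.018, 0.017, 0.004]))
fresh (191, np.float64(0.0633), array([0.5597, 0.3651]), array([0.5594, 0.3659, 0.0597]), array([0.021, 0.023, 0.007]))
```

View pics/w2a.png

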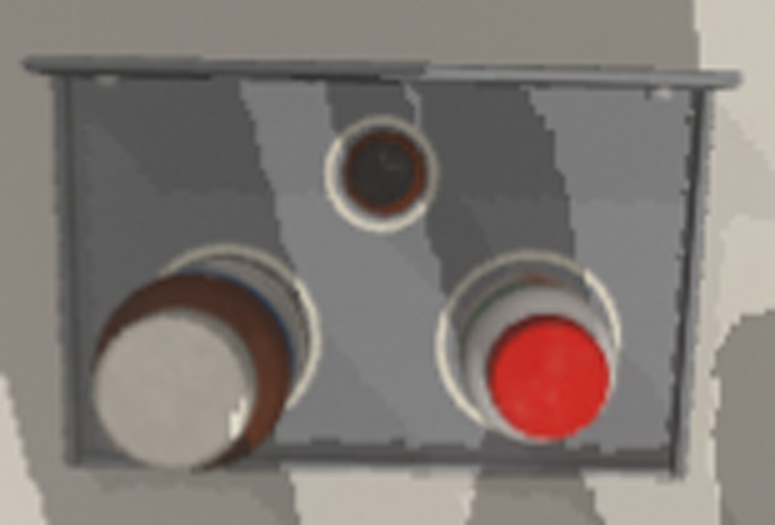

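View pics/w2b.png

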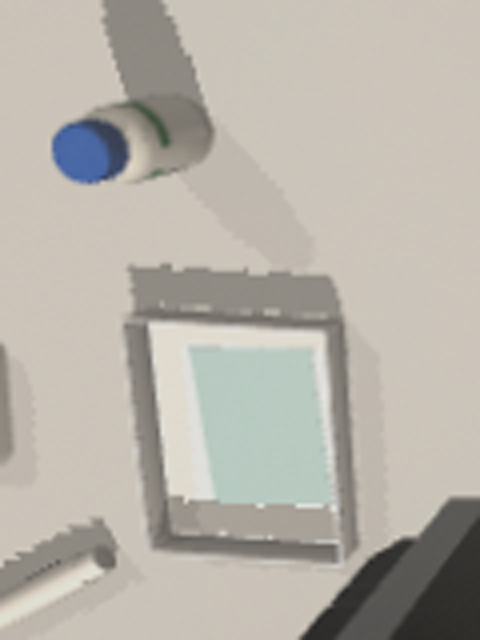

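Run:
```python
from h import *
c=load("pics/w2.npz")
def W(x,y,z): return plane(c,200+x/5,100+y/5,z).round(4)
print("rings: back",W(381,174,.006),"med",W(528,343,.006),"large",W(212,353,.006))
print("caps: large",W(174,388,.111),"med",W(549,378,.091),"old",W(384,171,.054))
print("wall top",W(25,65,.05),W(740,80,.05),"lip corners front",W(75,465,.012),W(680,475,.012))
def V(x,y,z): return plane(c,60+x/4,130+y/4,z).round(4)
print("fresh cap",V(86,150,.062),"card",[V(*p,.019) for p in [(130,320),(340,322),(350,560),(155,548)]])
# predicted pixels of rings given bottle positions
for n,p in {"L":(.513,.1415,.006),"M":(.4965,.0465,.006)}.items():
    for r in (.033,.027) if n=="L" else (.0277,.022):
        q=proj(c,[(p[0]+r*np.cos(a),p[1]+r*np.sin(a),.006) for a in np.linspace(0,6.28,9)[:-1]]);print(n,r,((q-[200,100])*5).round(0).tolist())
```

```text
rings: back [0.5543 0.0819 0.006 ] med [0.4946 0.0446 0.006 ] large [0.5085 0.1446 0.006 ]
caps: large [0.5146 0.1407 0.111 ] med [0.4977 0.0465 0.091 ] old [0.5562 0.0805 0.054 ]
wall top [0.6013 0.1735 0.05  ] [ 0.564  -0.0209  0.05  ] lip corners front [0.4813 0.1946 0.012 ] [0.4451 0.0028 0.012 ]
fresh cap [0.5598 0.3631 0.062 ] card [array([0.4893, 0.3984, 0.019 ]), array([0.4737, 0.3121, 0.019 ]), array([0.3699, 0.3391, 0.019 ]), array([0.3891, 0.4227, 0.019 ])]
L 0.033 [[198.0, 234.0], [132.0, 277.0], [118.0, 355.0], [162.0, 421.0], [239.0, 438.0], [304.0, 397.0], [321.0, 320.0], [277.0, 252.0]]
L 0.027 [[202.0, 253.0], [148.0, 288.0], [136.0, 352.0], [173.0, 406.0], [235.0, 420.0], [289.0, 386.0], [302.0, 323.0], [267.0, 268.0]]
M 0.0277 [[509.0, 251.0], [451.0, 288.0], [436.0, 353.0], [470.0, 408.0], [534.0, 423.0], [590.0, 388.0], [608.0, 324.0], [574.0, 267.0]]
M 0.022 [[511.0, 270.0], [466.0, 298.0], [453.0, 350.0], [481.0, 394.0], [531.0, 405.0], [576.0, 378.0], [590.0, 327.0], [563.0, 282.0]]
```

```bash
python3 -c "
from h import *
to([.5135,.141,.052])"
```

```text
t 2.625 pos [0.4996 0.0873 0.3   ] shift mm [ -4.3 247.9 -55.4] turn deg [-0.02 -0.04 -0.05] rad [-0.    -0.001 -0.001] shift in goal axes [ -4.5 248.  -55.3] F [-0.2 -0.5  0.7] w 0.998
```

```bash
python3 -m handwheel '[[-0.004,0,-0.028,0,0,0,1],[0,0.02,-0.027,0,0,0,1],[0,0.05,0,0,0,0,1],[0,0.05,0,0,0,0,1],[0,0.03,0,0,0,0,1],[0,0,0,0,0,0,1],[0,0,0,0,0,0,1]]'; python3 -c "
from h import *
to([.5135,.141,.052]);grab('side','sd1');c=grab('wrist','w3')
P=cloud(c)
for n,z0,z1,x,y in (('L',.105,.12,.513,.141),('M',.086,.1,.497,.046)):
  k=(P[...,2]>z0)&(P[...,2]<z1)&(np.hypot(P[...,0]-x,P[...,1]-y)<.035);Q=P[k];print(n,len(Q),((Q.max(0)+Q.min(0))/2).round(4),(Q.max(0)-Q.min(0)).round(3))
"
```

```text
time: 3.5
tool_pos: [0.5142, 0.1408, 0.151]
tcp_rot: [-0.187, -2.133, 2.131]
wrist_force: [1.1, 0.8, 0.4]
width: 0.997
t 3.5 pos [0.5142 0.1408 0.151 ] shift mm [ 0.9 99.  -0. ] turn deg [ 0.05 -0.12 -0.13] rad [ 0.001 -0.002 -0.002] shift in goal axes [ 0.7 99.  -0.1] F [1.1 0.8 0.4] w 0.997
L 1947 [0.5129 0.1432 0.1087] [0.04  0.039 0.007]
M 1071 [0.4977 0.047  0.0891] [0.031 0.031 0.006]
```

View pics/w3.png

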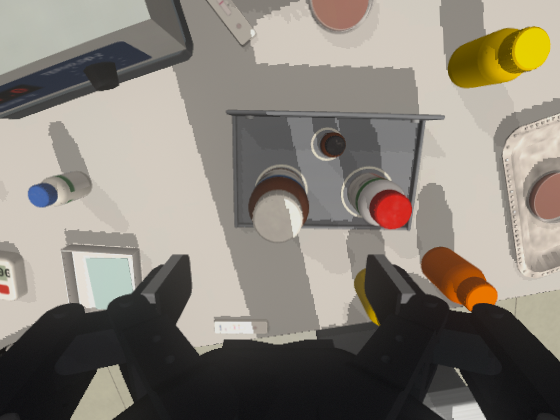

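```bash
python3 -m handwheel '[[0,0.05,0,0,0,0,1],[0,0.04,0,0,0,0,1],[0,0.009,0,0,0,0,1],[0,0,0,0,0,0,1],[0,0,0,0,0,0,0.65],[0,0,0,0,0,0,0.55],[0,0,0,0,0,0,0.55],[0,0,0,0,0,0,0.5]]' 30; python3 -m handwheel '[[0,0,0,0,0,0,0.5],[0,0,0,0,0,0,0.5]]'; python3 -c "
from h import *
to([.5135,.141,.052]);print(bot.read_state()['torque'])"
```

```text
time: 4.6
tool_pos: [0.5133, 0.1414, 0.0509]
tcp_rot: [-0.184, -2.132, 2.133]
wrist_force: [0.0, -1.0, 3.4]
width: 0.499
time: 4.85
tool_pos: [0.5133, 0.1414, 0.0508]
tcp_rot: [-0.184, -2.132, 2.133]
wrist_force: [0.2, -3.2, 5.3]
width: 0.498
t 4.85 pos [0.5133 0.1414 0.0508] shift mm [-0.2 -1.2  0.4] turn deg [-0.01 -0.01 -0.06] rad [-0.    -0.    -0.001] shift in goal axes [-0.2 -1.2  0.4] F [ 0.2 -3.2  5.3] w 0.498
[-0.53712652  0.08346267  0.04686203]
```

```bash
python3 -c "
from h import *
grab('side','sd2');grab('wrist','w4');crop('pics/sd2.png','pics/sd2c.png',200,120,360,280,4)"
```

```text
(no output)
```

View pics/sd2c.png

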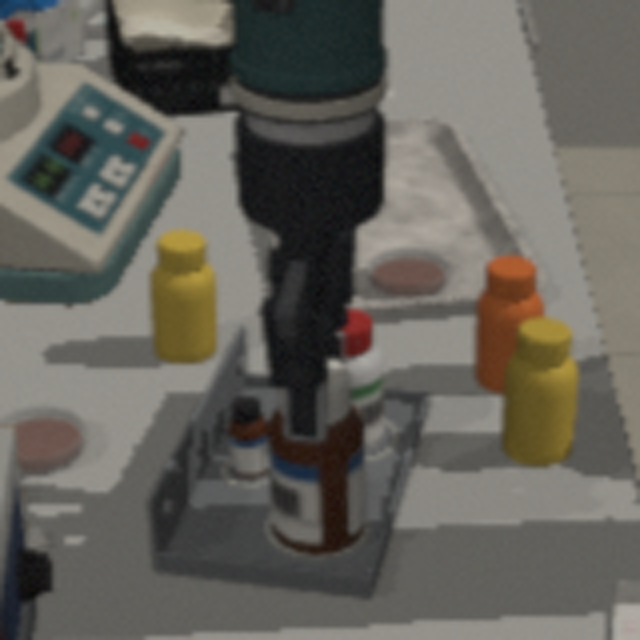

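View pics/w4.png

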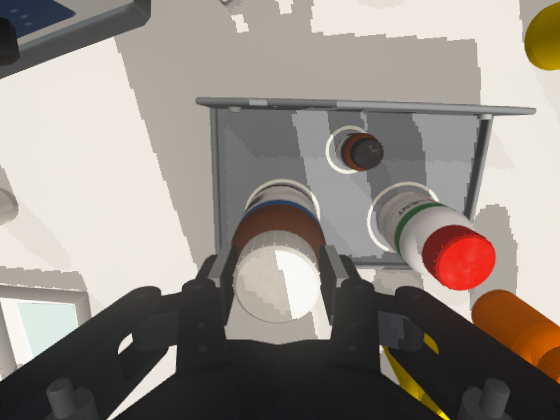

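```bash
python3 -m handwheel '[[0,0,0,0,0,0,0.8],[0,0,0,0,0,0,0.8],[0,-0.037,0,0,0,0,0.8],[0,0,0,0,0,0,0.8]]' 30; python3 -c "
from h import *
to([.5135,.141,.088]);c=grab('side','sd3');crop('pics/sd3.png','pics/sd3c.png',230,160,330,280,5);grab('wrist','w5')"
```

```text
time: 5.45
tool_pos: [0.5152, 0.1424, 0.0897]
tcp_rot: [-0.189, -2.136, 2.132]
wrist_force: [0.7, -0.0, -0.5]
width: 0.8
t 5.45 pos [0.5152 0.1424 0.0897] shift mm [1.5 1.7 1.7] turn deg [ 0.14 -0.02 -0.28] rad [ 0.002 -0.    -0.005] shift in goal axes [1.5 1.7 1.7] F [ 0.7 -0.  -0.5] w 0.8
```

View pics/sd3c.png

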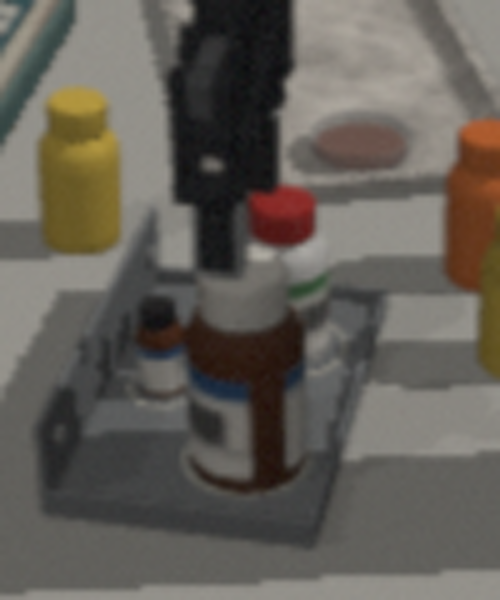

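View pics/w5.png

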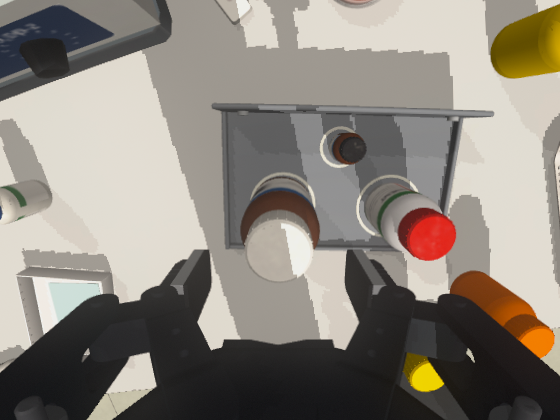

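```bash
python3 -c "
from h import *
c=load('pics/sd3.npz')
f=lambda p:((proj(c,[p])[0]-[230,160])*5).round(0)
j=np.array([.17,.985,0])
for x,y in ((.5135,.1415),):
  print('captop',f((x,y,.111)),'capbot',f((x,y,.092)),'base',f((x,y,.006)))
  for z in (.088,.098): print('tip',z,f(np.array([x,y,z])+j*.034),f(np.array([x,y,z])+j*.034+[.011,0,0]),f(np.array([x,y,z])+j*.034-[.011,0,0]))
"
```

```text
captop [241. 266.] capbot [242. 303.] base [245. 463.]
tip 0.088 [226. 353.] [200. 353.] [252. 353.]
tip 0.098 [225. 333.] [199. 333.] [252. 334.]
```

```bash
python3 -c "
from h import *
c=load('pics/w5.npz')
H=np.linalg.inv(c['hand_eye'])
def f(p): return cv2.projectPoints(np.array([p],float),cv2.Rodrigues(H[:3,:3])[0],H[:3,3],c['mtx'],c['dist'])[0][0,0].round(0)
for y in (0,-.01,-.02,-.03,-.04): print(y,f((.011,y,.034)),f((-.011,y,.034)),f((.011,y,-.034)))
for (u,v) in [(190,275),(362,275),(205,255),(350,255)]: 
  z=c['z_map'][v,u]; print(u,v,(c['hand_eye']@np.r_[ray(c,u,v)*z,1])[:3].round(4))
"
python3 -c "
from h import *
crop('pics/w5.png','pics/w5c.png',130,220,430,400,2.6)"
```

```text
0 [332. 253.] [334. 221.] [227. 253.]
-0.01 [335. 260.] [337. 226.] [224. 260.]
-0.02 [338. 268.] [341. 232.] [221. 267.]
-0.03 [342. 276.] [345. 238.] [217. 276.]
-0.04 [346. 286.] [349. 246.] [214. 285.]
190 275 [-0.0106 -0.0688 -0.0362]
362 275 [-0.0097 -0.0671  0.0331]
205 255 [-0.0088 -0.046  -0.0357]
350 255 [-0.0091 -0.0465  0.0331]
```

View pics/w5c.png

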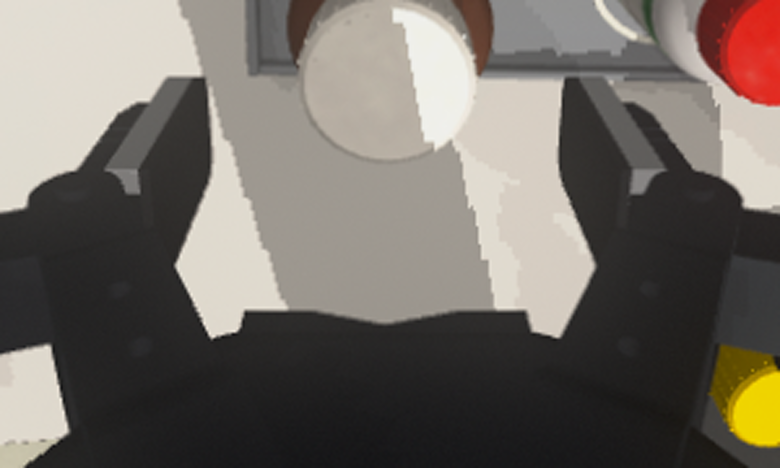

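```bash
python3 -c "
from h import *
for n in ('w2','w5','w4'):
  c=load(f'pics/{n}.npz');h,w=c['z_map'].shape
  vv,uu=np.mgrid[:h,:w];p=cv2.undistortPoints(np.stack([uu,vv],-1).reshape(-1,1,2).astype(float),c['mtx'],c['dist'])[:,0]
  Q=(np.c_[p,np.ones(len(p))]*c['z_map'].reshape(-1,1))@c['hand_eye'][:3,:3].T+c['hand_eye'][:3,3]
  k=(c['z_map'].reshape(-1)>0)&(Q[:,1]<-.02)&(abs(Q[:,0])<.025)&(abs(Q[:,2])<.06)
  if n=='w4': k&=(abs(Q[:,2])>.0215)
  Q=Q[k];i=np.argsort(-Q[:,1])[:400];print(n,Q[i][::40].round(4).tolist())
"
```

```text
w2 [[-0.0025, -0.044, -0.044], [0.0053, -0.0456, -0.0437], [0.0031, -0.0465, 0.0418], [-0.0047, -0.0472, -0.0438], [-0.0077, -0.048, 0.0418], [-0.0105, -0.0485, 0.0452], [-0.0056, -0.049, -0.0437], [-0.0053, -0.0495, -0.0436], [-0.0056, -0.05, 0.0419], [-0.0064, -0.0505, 0.0422]]
w5 [[0.019, -0.02, -0.0068], [-0.0168, -0.0202, -0.0081], [0.0041, -0.0204, -0.0089], [-0.0057, -0.0205, -0.0189], [0.0034, -0.0207, -0.0191], [0.0071, -0.0208, -0.0118], [-0.0088, -0.0208, -0.0009], [0.0033, -0.0209, -0.0146], [-0.0153, -0.021, -0.0103], [-0.0153, -0.021, -0.0031]]
w4 [[-0.0091, -0.02, 0.0242], [-0.0104, -0.025, -0.0248], [-0.0122, -0.0267, -0.0234], [-0.0125, -0.0288, -0.0226], [-0.0102, -0.0316, -0.0223], [-0.002, -0.0347, -0.0227], [-0.0006, -0.0388, -0.0227], [-0.0112, -0.0405, 0.024], [-0.0105, -0.0414, -0.0278], [-0.0108, -0.0422, -0.0238]]
```

```bash
python3 -m handwheel '[[0,0.03,0,0,0,0,0.8],[0,0,0,0,0,0,0.6],[0,0,0,0,0,0,0.5],[0,0,0,0,0,0,0.4],[0,0,0,0,0,0,0.3],[0,0,0,0,0,0,0.3],[0,0,0,0,0,0,0.3]]' 40; python3 -c "
from h import *
to([.5135,.1415,.058]);c=grab('side','sd4');crop('pics/sd4.png','pics/sd4c.png',230,160,330,280,5)"
```

```text
time: 6.42
tool_pos: [0.5129, 0.1417, 0.0574]
tcp_rot: [-0.183, -2.132, 2.132]
wrist_force: [-0.1, -1.2, -0.5]
width: 0.447
t 6.425 pos [0.5129 0.1417 0.0574] shift mm [-0.6 -0.6  0. ] turn deg [ 0.01 -0.02 -0.02] rad [ 0. -0. -0.] shift in goal axes [-0.6 -0.6  0. ] F [-0.1 -1.2 -0.5] w 0.447
```

View pics/sd4c.png

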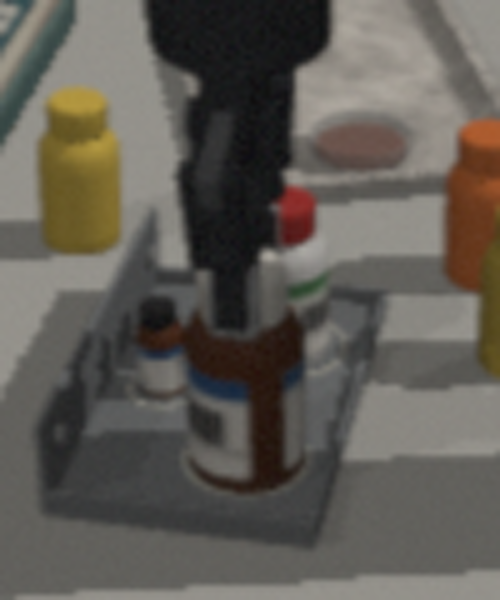

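```bash
python3 -m handwheel '[[0,-0.02,0,0,0,0,0.3],[0,-0.04,0,0,0,0,0.3],[0,-0.04,0,0,0,0,0.3],[0,-0.035,0,0,0,0,0.3],[0,0,0,0,0,0,0.3]]' 40; python3 -c "
from h import *
c=load('pics/w1.npz')
print([plane(c,u,v,.016)[:2].round(3) for u,v in [(94,123),(300,44),(333,168),(148,229)]],'dish',plane(c,146,169,.013).round(3),[plane(c,u,v,.013)[:2].round(3) for u,v in((126,169),(166,169),(146,149),(146,189))])
to([.5,-.28,.19]);grab('side','sd5')"
```

```text
time: 7.1
tool_pos: [0.5155, 0.1423, 0.196]
tcp_rot: [-0.191, -2.138, 2.133]
wrist_force: [-0.1, 0.4, -1.8]
width: 0.449
[array([ 0.535, -0.117]), array([ 0.586, -0.436]), array([ 0.406, -0.459]), array([ 0.359, -0.151])] dish [ 0.454 -0.174  0.013] [array([ 0.46 , -0.143]), array([ 0.449, -0.205]), array([ 0.484, -0.183]), array([ 0.423, -0.165])]
t 7.1 pos [0.5155 0.1423 0.196 ] shift mm [-56.7   5.2 418.8] turn deg [ 0.17 -0.02 -0.4 ] rad [ 0.003 -0.    -0.007] shift in goal axes [-56.6   6.  418.8] F [-0.1  0.4 -1.8] w 0.449
```

View pics/sd5.png

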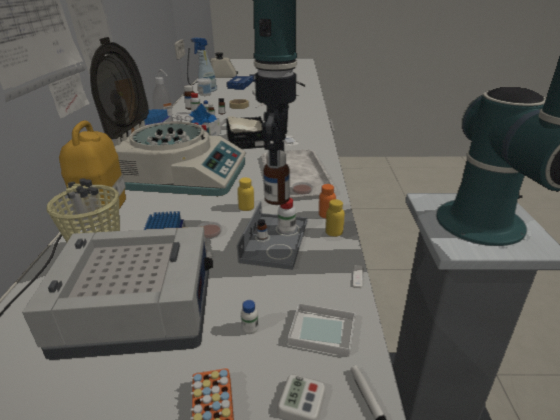

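```bash
python3 -c "
from h import *
to([.482,-.268,.19])"; python3 -m handwheel '[[-0.004,0,0.03,0,0,0,0.3],[-0.004,0,0.055,0,0,0,0.3],[-0.005,0,0.055,0,0,0,0.3],[-0.005,0,0.055,0,0,0,0.3],[-0.005,0,0.055,0,0,0,0.3],[-0.005,0,0.055,0,0,0,0.3],[-0.005,0,0.055,0,0,0,0.3],[-0.005,0,0.045,0,0,0,0.3]]' 40; python3 -m handwheel '[[0,0,0,0,0,0,0.3],[0,0,0,0,0,0,0.3],[0,0,0,0,0,0,0.3]]' ; python3 -c "
from h import *
to([.482,-.268,.19])"
```

```text
t 7.15 pos [0.5138 0.1419 0.1935] shift mm [-38.4   3.1 409.3] turn deg [ 0.07 -0.01 -0.17] rad [ 0.001 -0.    -0.003] shift in goal axes [-38.3   3.5 409.3] F [-0.3 -0.3 -2.6] w 0.454
time: 8.15
tool_pos: [0.4794, -0.2652, 0.1895]
tcp_rot: [-0.18, -2.132, 2.128]
wrist_force: [0.9, -0.1, -1.9]
width: 0.449
time: 8.52
tool_pos: [0.4809, -0.2624, 0.1912]
tcp_rot: [-0.18, -2.133, 2.131]
wrist_force: [-0.7, -0.0, -0.6]
width: 0.456
t 8.525 pos [ 0.4809 -0.2624  0.1912] shift mm [-2.   1.2  5.3] turn deg [0.06 0.06 0.09] rad [0.001 0.001 0.002] shift in goal axes [-2.   1.2  5.3] F [-0.7 -0.  -0.6] w 0.456
```

```bash
python3 -m handwheel '[[0,0.04,0,0,0,0,0.3],[0,0.05,0,0,0,0,0.3],[0,0.03,0,0,0,0,0.3],[0,0.01,0,0,0,0,0.3],[0,0.003,0,0,0,0,0.3],[0,0,0,0,0,0,0.3]]' 40; python3 -c "
from h import *
to([.482,-.268,.0545]);grab('side','sd6');crop('pics/sd6.png','pics/sd6c.png',230,120,350,220,5)"
```

```text
time: 9.28
tool_pos: [0.4825, -0.2643, 0.0607]
tcp_rot: [-0.185, -2.132, 2.134]
wrist_force: [0.5, -0.6, -2.0]
width: 0.457
t 9.275 pos [ 0.4825 -0.2643  0.0607] shift mm [-0.1  6.2  3.7] turn deg [-0.05  0.01 -0.14] rad [-0.001  0.    -0.002] shift in goal axes [-0.1  6.2  3.8] F [ 0.5 -0.6 -2. ] w 0.457
```

View pics/sd6c.png

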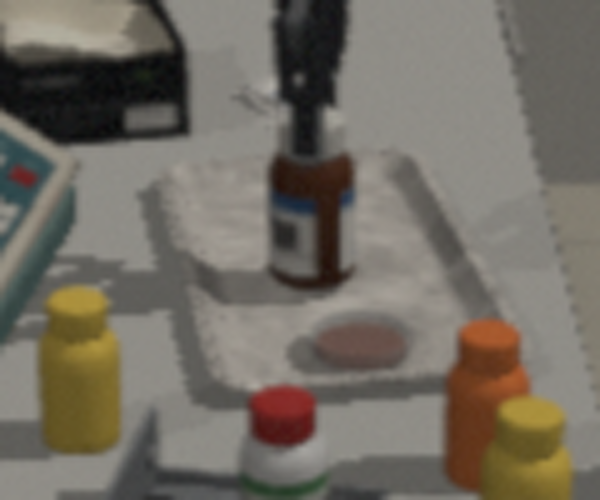

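Bottle upright above the tray, about 6 mm up. Lower by small steps watching the force.

```bash
python3 -m handwheel '[[0,0.004,0,0,0,0,0.3],[0,0.001,0,0,0,0,0.3]]'; python3 -m handwheel '[[0,0.002,0,0,0,0,0.3],[0,0,0,0,0,0,0.3]]'
```

```text
time: 9.57
tool_pos: [0.4814, -0.2641, 0.0546]
tcp_rot: [-0.184, -2.132, 2.133]
wrist_force: [-0.5, -0.7, -0.8]
width: 0.449
time: 9.82
tool_pos: [0.4818, -0.2642, 0.0531]
tcp_rot: [-0.184, -2.132, 2.133]
wrist_force: [-1.3, 0.9, 4.4]
width: 0.455
```

```bash
python3 -m handwheel '[[0,0,0,0,0,0,0.55],[0,0,0,0,0,0,0.65],[0,0,0,0,0,0,0.75],[0,0,0,0,0,0,0.75],[0,-0.03,0,0,0,0,0.8],[0,-0.05,0,0,0,0,0.8],[0,-0.05,0,0,0,0,1],[0,0,0,0,0,0,1]]'; python3 -c "
from h import *
to([.497,.0465,.18])
c=grab('wrist','w6')
P=cloud(c)
for n,z0,z1,x,y in (('L',.098,.12,.482,-.264),):
  k=(P[...,2]>z0)&(P[...,2]<z1)&(np.hypot(P[...,0]-x,P[...,1]-y)<.035);Q=P[k];print(n,len(Q),((Q.max(0)+Q.min(0))/2).round(4),(Q.max(0)-Q.min(0)).round(3))
"
```

```text
time: 10.82
tool_pos: [0.4847, -0.266, 0.188]
tcp_rot: [-0.194, -2.131, 2.141]
wrist_force: [-0.1, 0.4, 0.0]
width: 1.005
t 10.825 pos [ 0.4847 -0.266   0.188 ] shift mm [  41.2    6.4 -310. ] turn deg [-0.22 -0.02 -0.57] rad [-0.004 -0.    -0.01 ] shift in goal axes [  41.    8. -310.] F [-0.1  0.4  0. ] w 1.005
L 1452 [ 0.4822 -0.2628  0.1031] [0.04  0.039 0.01 ]
```

View pics/w6.png

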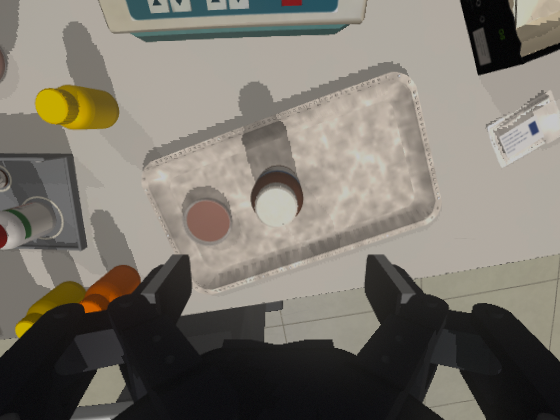

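```bash
python3 -m handwheel '[[0.006,0,-0.03,0,0,0,1],[0.006,0,-0.05,0,0,0,1],[0.006,0,-0.05,0,0,0,1],[0.006,0,-0.05,0,0,0,1],[0.006,0,-0.05,0,0,0,1],[0.006,0,-0.045,0,0,0,1],[0.005,0,-0.035,0,0,0,0.7],[0,0,0,0,0,0,0.7]]'; python3 -m handwheel '[[0,0,0,0,0,0,0.7],[0,0,0,0,0,0,0.7]]' ; python3 -c "
from h import *
to([.497,.0465,.042])"
```

```text
time: 11.88
tool_pos: [0.4922, 0.0505, 0.1801]
tcp_rot: [-0.175, -2.132, 2.132]
wrist_force: [0.8, 0.3, -0.6]
width: 0.704
time: 12.12
tool_pos: [0.4933, 0.0476, 0.1815]
tcp_rot: [-0.183, -2.13, 2.131]
wrist_force: [0.2, 0.0, 0.1]
width: 0.703
t 12.125 pos [0.4933 0.0476 0.1815] shift mm [ -4.  139.5   0.3] turn deg [-0.03 -0.09  0.06] rad [-0.001 -0.002  0.001] shift in goal axes [ -3.8 139.5   0.4] F [0.2 0.  0.1] w 0.703
```

```bash
python3 -m handwheel '[[-0.004,0.04,0,0,0,0,0.7],[0,0.05,0,0,0,0,0.7],[0,0.01,0,0,0,0,0.7],[0,0,0,0,0,0,0.7]]'; python3 -c "
from h import *
to([.497,.0465,.042])
grab('side','sd7');crop('pics/sd7.png','pics/sd7c.png',230,160,330,280,5)
c=grab('wrist','w7')
P=cloud(c)
for n,z0,z1,x,y in (('M',.084,.1,.497,.046),):
  k=(P[...,2]>z0)&(P[...,2]<z1)&(np.hypot(P[...,0]-x,P[...,1]-y)<.02);Q=P[k];print(n,len(Q),((Q.max(0)+Q.min(0))/2).round(4),(Q.max(0)-Q.min(0)).round(3))
"
```

```text
time: 12.62
tool_pos: [0.4974, 0.0472, 0.0821]
tcp_rot: [-0.183, -2.131, 2.131]
wrist_force: [-0.1, -0.4, 1.0]
width: 0.697
t 12.625 pos [0.4974 0.0472 0.0821] shift mm [ 0.2 40.1  0.8] turn deg [-0.02 -0.08  0.07] rad [-0.    -0.001  0.001] shift in goal axes [ 0.2 40.1  0.8] F [-0.1 -0.4  1. ] w 0.697
M 2040 [0.4976 0.047  0.0882] [0.032 0.033 0.008]
```

View pics/w7.png

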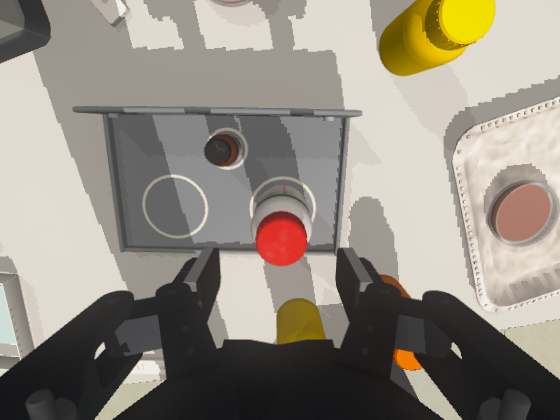

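View pics/sd7c.png

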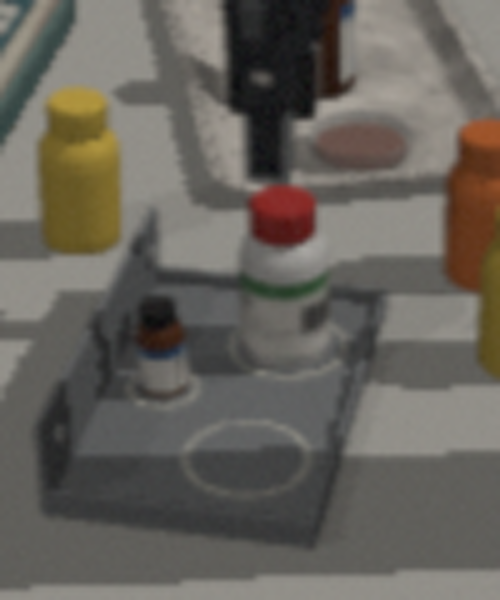

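```bash
python3 -m handwheel '[[0,0.02,0,0,0,0,0.7],[0,0.019,0,0,0,0,0.7],[0,0,0,0,0,0,0.6],[0,0,0,0,0,0,0.5],[0,0,0,0,0,0,0.4],[0,0,0,0,0,0,0.3],[0,0,0,0,0,0,0.25],[0,0,0,0,0,0,0.25]]' 40; python3 -c "
from h import *
to([.497,.0465,.042])"; python3 -m handwheel '[[0,-0.02,0,0,0,0,0.25],[0,-0.02,0,0,0,0,0.25],[0,0,0,0,0,0,0.25]]'; python3 -c "
from h import *
to([.497,.0465,.042]);grab('side','sd8');crop('pics/sd8.png','pics/sd8c.png',230,160,330,280,5)"
```

```text
time: 13.72
tool_pos: [0.4992, 0.0477, 0.0449]
tcp_rot: [-0.186, -2.133, 2.133]
wrist_force: [-0.4, -1.3, 6.1]
width: 0.36
t 13.725 pos [0.4992 0.0477 0.0449] shift mm [2.  2.9 1.6] turn deg [ 0.02 -0.01 -0.17] rad [ 0.    -0.    -0.003] shift in goal axes [2.  2.9 1.6] F [-0.4 -1.3  6.1] w 0.36
time: 14.1
tool_pos: [0.4993, 0.048, 0.0849]
tcp_rot: [-0.187, -2.134, 2.133]
wrist_force: [-0.5, 0.5, -0.9]
width: 0.363
t 14.1 pos [0.4993 0.048  0.0849] shift mm [ 2.2 42.9  1.9] turn deg [ 0.06 -0.02 -0.22] rad [ 0.001 -0.    -0.004] shift in goal axes [ 2.  42.9  1.9] F [-0.5  0.5 -0.9] w 0.363
```

View pics/sd8c.png

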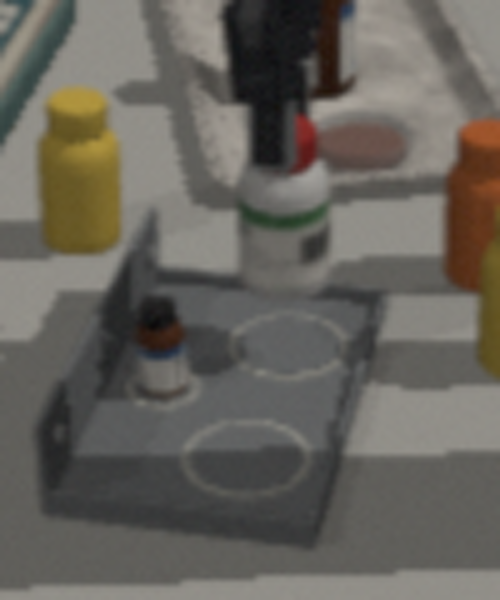

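```bash
python3 -c "
from h import *
c=load('pics/sd8.npz')
for n,(u,v) in {'large ring':(246,458),'med ring':(290,345),'back ring':(165,384)}.items(): print(n,plane(c,230+u/5,160+v/5,.006).round(4))
c=load('pics/w7.npz')
print(plane(c,175,206,.006).round(4))
to([.497,-.362,.19])"; python3 -m handwheel '[[0,-0.04,0,0,0,0,0.25],[0,-0.05,0.02,0,0,0,0.25],[0,-0.02,0.05,0,0,0,0.25],[-0.01,0,0.055,0,0,0,0.25],[-0.01,0,0.055,0,0,0,0.25],[-0.015,0,0.055,0,0,0,0.25],[-0.015,0,0.055,0,0,0,0.25],[-0.015,0,0.055,0,0,0,0.25]]'; python3 -c "
from h import *
to([.497,-.362,.19])"
```

```text
large ring [0.513 0.138 0.006]
med ring [0.4935 0.0431 0.006 ]
back ring [0.554  0.0779 0.006 ]
[0.5139 0.1388 0.006 ]
t 14.15 pos [0.4982 0.0479 0.0837] shift mm [ -68.8 -106.4  404.1] turn deg [ 0.03 -0.02 -0.1 ] rad [ 0.    -0.    -0.002] shift in goal axes [ -68.5 -106.3  404.2] F [-0.2  0.3 -0.9] w 0.361
time: 15.15
tool_pos: [0.5022, -0.3046, 0.1915]
tcp_rot: [-0.181, -2.132, 2.13]
wrist_force: [0.4, 0.1, 0.4]
width: 0.359
t 15.15 pos [ 0.5022 -0.3046  0.1915] shift mm [-4.7  1.4 57.5] turn deg [ 0.07 -0.03  0.11] rad [ 0.001 -0.001  0.002] shift in goal axes [-4.7  1.5 57.5] F [0.4 0.1 0.4] w 0.359
```

```bash
python3 -m handwheel '[[-0.003,0,0.035,0,0,0,0.25],[-0.002,0,0.025,0,0,0,0.25],[0,0.02,0,0,0,0,0.25],[0,0.05,0,0,0,0,0.25],[0,0.04,0,0,0,0,0.25],[0,0.02,0,0,0,0,0.25],[0,0.01,0,0,0,0,0.25],[0,0,0,0,0,0,0.25]]'; python3 -c "
from h import *
to([.497,-.362,.041]);grab('side','sd9');crop('pics/sd9.png','pics/sd9c.png',230,120,350,220,5)"
```

```text
time: 16.15
tool_pos: [0.4979, -0.3629, 0.0533]
tcp_rot: [-0.183, -2.132, 2.132]
wrist_force: [0.4, -0.2, -0.1]
width: 0.356
t 16.15 pos [ 0.4979 -0.3629  0.0533] shift mm [ 1.1 12.3 -0.7] turn deg [ 0.    0.01 -0.01] rad [ 0.  0. -0.] shift in goal axes [ 1.1 12.3 -0.7] F [ 0.4 -0.2 -0.1] w 0.356
```

View pics/sd9c.png

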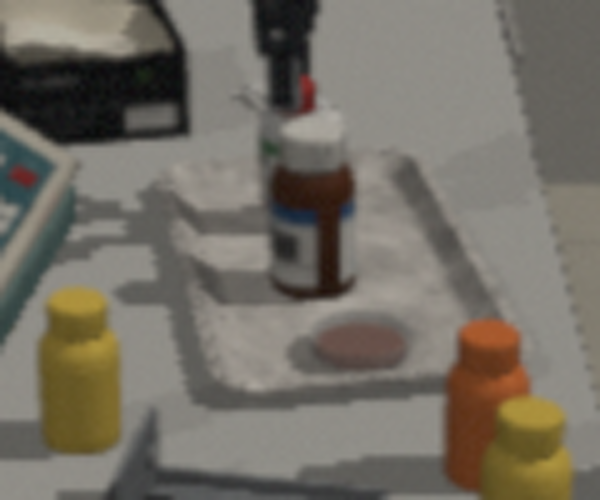

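```bash
python3 -m handwheel '[[0,0.008,0,0,0,0,0.25],[0,0.002,0,0,0,0,0.25],[0,0,0,0,0,0,0.25]]'; python3 -m handwheel '[[0,0.002,0,0,0,0,0.25],[0,0,0,0,0,0,0.25]]'; python3 -m handwheel '[[0,0.001,0,0,0,0,0.25],[0,0,0,0,0,0,0.25]]'
```

```text
time: 16.58
tool_pos: [0.4976, -0.3632, 0.0433]
tcp_rot: [-0.183, -2.132, 2.132]
wrist_force: [0.6, 0.9, -0.7]
width: 0.355
time: 16.82
tool_pos: [0.4975, -0.3631, 0.0411]
tcp_rot: [-0.183, -2.132, 2.132]
wrist_force: [-0.2, -0.1, -1.3]
width: 0.356
time: 17.08
tool_pos: [0.4979, -0.3634, 0.0407]
tcp_rot: [-0.184, -2.132, 2.133]
wrist_force: [-0.9, 0.2, 2.0]
width: 0.357
```

```bash
python3 -m handwheel '[[0,0,0,0,0,0,0.45],[0,0,0,0,0,0,0.55],[0,0,0,0,0,0,0.65],[0,0,0,0,0,0,0.7],[0,-0.03,0,0,0,0,0.7],[0,-0.05,0,0,0,0,0.7],[0,-0.06,0,0,0,0,0.7],[0,0,0,0,0,0,0.7]]'; python3 -c "
from h import *
c=grab('wrist','w8')
P=cloud(c)
for n,z0,z1,x,y in (('L',.098,.12,.482,-.264),('M',.08,.1,.4979,-.3634)):
  k=(P[...,2]>z0)&(P[...,2]<z1)&(np.hypot(P[...,0]-x,P[...,1]-y)<.035);Q=P[k];print(n,len(Q),((Q.max(0)+Q.min(0))/2).round(4),(Q.max(0)-Q.min(0)).round(3))
to([.555,.083,.18])
"
```

```text
time: 18.08
tool_pos: [0.5014, -0.3661, 0.1877]
tcp_rot: [-0.195, -2.129, 2.145]
wrist_force: [0.4, 0.4, -0.3]
width: 0.7
L 1383 [ 0.4833 -0.2639  0.1031] [0.039 0.04  0.01 ]
M 838 [ 0.4963 -0.3641  0.0841] [0.031 0.032 0.008]
t 18.125 pos [ 0.4996 -0.3647  0.1841] shift mm [  21.7    2.4 -450.6] turn deg [-0.2  -0.01 -0.36] rad [-0.003 -0.    -0.006] shift in goal axes [  21.5    4.1 -450.6] F [-0.1  0.7 -0.6] w 0.699
```

View pics/w8.png

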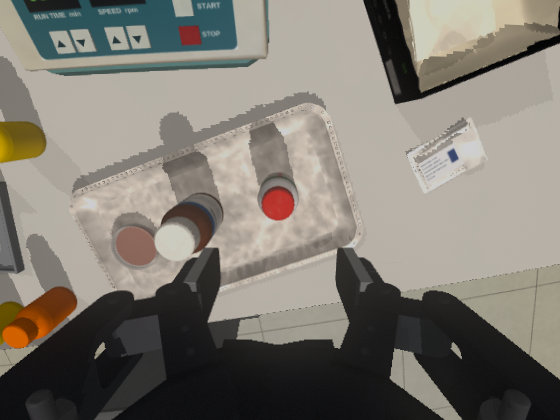

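```bash
python3 -m handwheel '[[0.002,0,-0.035,0,0,0,0.6],[0.003,0,-0.058,0,0,0,0.6],[0.003,0,-0.06,0,0,0,0.6],[0.003,0,-0.06,0,0,0,0.6],[0.003,0,-0.06,0,0,0,0.6],[0.003,0,-0.06,0,0,0,0.6],[0.003,0,-0.06,0,0,0,0.6],[0.002,0,-0.05,0,0,0,0.6]]'; python3 -m handwheel '[[0,0.02,-0.007,0,0,0,0.6],[0,0.05,0,0,0,0,0.6],[0,0.01,0,0,0,0,0.6],[0,0,0,0,0,0,0.6]]';  python3 -c "
from h import *
to([.555,.082,-.02])
grab('side','sd10');crop('pics/sd10.png','pics/sd10c.png',230,160,330,280,5)
c=grab('wrist','w9')
P=cloud(c)
for n,z0,z1,x,y in (('old',.047,.06,.555,.082),):
  k=(P[...,2]>z0)&(P[...,2]<z1)&(np.hypot(P[...,0]-x,P[...,1]-y)<.018);Q=P[k];print(n,len(Q),((Q.max(0)+Q.min(0))/2).round(4),(Q.max(0)-Q.min(0)).round(3))
"
```

```text
time: 19.12
tool_pos: [0.5499, 0.0793, 0.178]
tcp_rot: [-0.178, -2.13, 2.131]
wrist_force: [0.9, -0.3, -0.2]
width: 0.603
time: 19.62
tool_pos: [0.551, 0.0831, 0.0985]
tcp_rot: [-0.18, -2.129, 2.131]
wrist_force: [-0.4, -0.5, 0.4]
width: 0.599
t 19.625 pos [0.551  0.0831 0.0985] shift mm [ -4.6 118.5   0.2] turn deg [-0.07 -0.07  0.22] rad [-0.001 -0.001  0.004] shift in goal axes [ -4.1 118.5   0.4] F [-0.4 -0.5  0.4] w 0.599
old 415 [0.5562 0.0819 0.0511] [0.018 0.018 0.008]
```

View pics/w9.png

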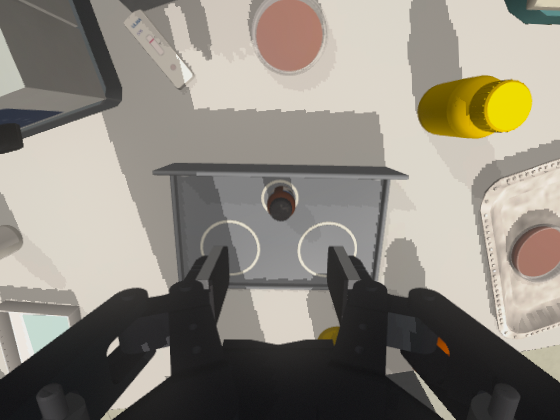

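View pics/sd10c.png

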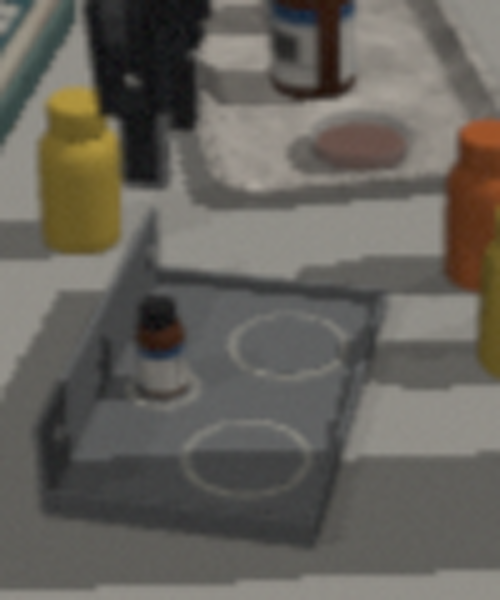

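```bash
python3 -c "
from h import *
c=load('pics/w9.npz')
crop('pics/w9.png','pics/w9c.png',160,160,410,300,3.2)
print([plane(c,u,v,.006)[:2].round(4) for u,v in ((280,196),(230,248.5),(327.5,249))])"; python3 -m handwheel '[[-0.0045,0.03,0,0,0,0,0.6],[0,0.05,0,0,0,0,0.6],[0,0.02,0,0,0,0,0.6],[0,0.01,0,0,0,0,0.6],[0,0,0,0,0,0,0.6]]';  python3 -c "
from h import *
to([.556,.082,-.02])
grab('side','sd11');crop('pics/sd11.png','pics/sd11c.png',230,160,330,280,5)"
```

```text
[array([0.5567, 0.0814]), array([0.5127, 0.139 ]), array([0.4957, 0.0443])]
time: 20.35
tool_pos: [0.558, 0.0831, -0.0089]
tcp_rot: [-0.185, -2.133, 2.132]
wrist_force: [-0.5, 0.5, 0.2]
width: 0.599
t 20.35 pos [ 0.558   0.0831 -0.0089] shift mm [ 1.8 11.1  1.5] turn deg [ 0.02 -0.04 -0.08] rad [ 0.    -0.001 -0.001] shift in goal axes [ 1.8 11.1  1.5] F [-0.5  0.5  0.2] w 0.599
```

View pics/sd11c.png

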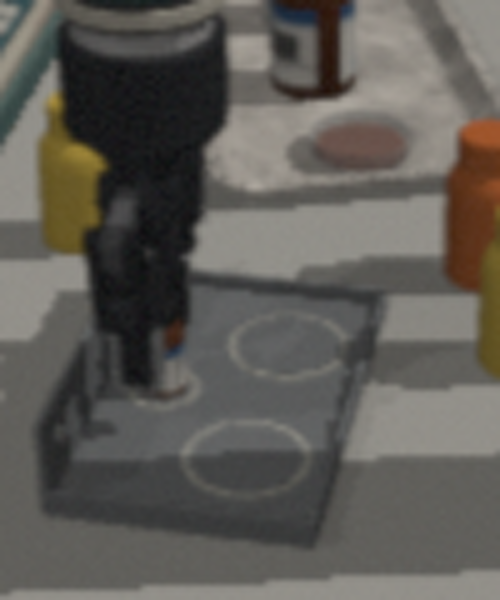

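View pics/w9c.png

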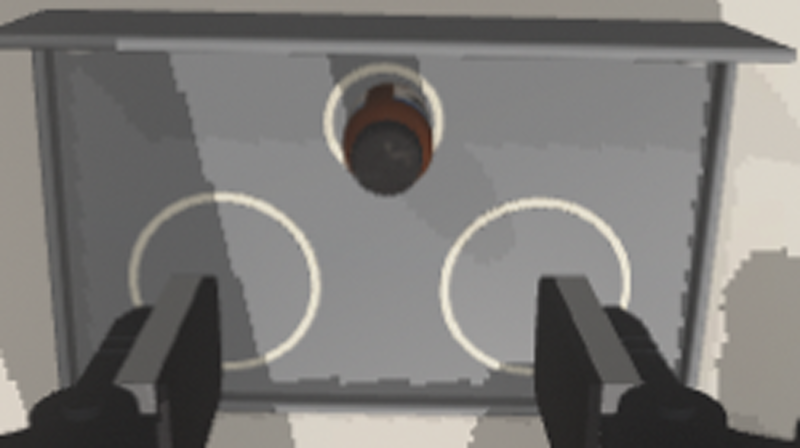

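```bash
python3 -m handwheel '[[0.002,0.005,0.001,0,0,0,0.6],[0,0.005,0,0,0,0,0.6],[0,0,0,0,0,0,0.5],[0,0,0,0,0,0,0.4],[0,0,0,0,0,0,0.3],[0,0,0,0,0,0,0.2],[0,0,0,0,0,0,0.15],[0,0,0,0,0,0,0.15]]' 30;  python3 -c "
from h import *
to([.556,.082,-.02])
grab('side','sd12');crop('pics/sd12.png','pics/sd12c.png',230,160,330,280,5)"
```

```text
time: 21.4
tool_pos: [0.555, 0.0826, -0.0196]
tcp_rot: [-0.183, -2.132, 2.132]
wrist_force: [-0.1, 0.1, 2.4]
width: 0.267
t 21.4 pos [ 0.555   0.0826 -0.0196] shift mm [-1.   0.4  0.4] turn deg [ 0.   -0.02 -0.02] rad [ 0. -0. -0.] shift in goal axes [-1.   0.4  0.4] F [-0.1  0.1  2.4] w 0.267
```

View pics/sd12c.png

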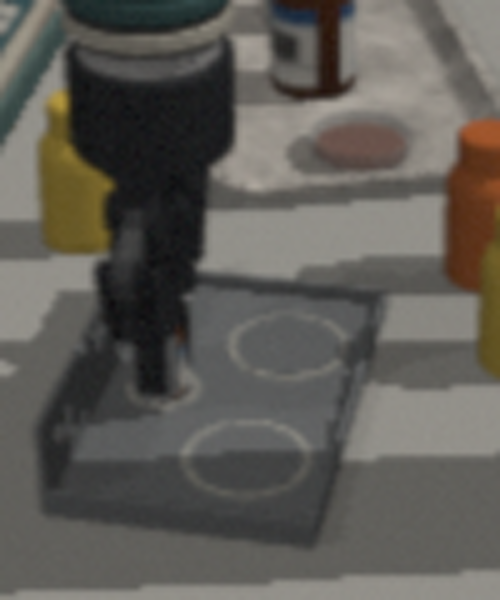

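```bash
python3 -m handwheel '[[0,-0.03,0,0,0,0,0.15],[0,-0.05,0,0,0,0,0.15],[0,-0.03,0,0,0,0,0.15],[0,0,0,0,0,0,0.15]]' 30;  python3 -c "
from h import *
print(bot.read_state()['q'].round(2) if hasattr(bot.read_state()['q'],'round') else bot.read_state()['q'])
to([.43,.37,.09])
grab('side','sd13');crop('pics/sd13.png','pics/sd13c.png',230,160,330,280,5)"
```

```text
time: 21.95
tool_pos: [0.5576, 0.0829, 0.0933]
tcp_rot: [-0.19, -2.136, 2.134]
wrist_force: [0.7, -0.2, 0.2]
width: 0.266
[0.1  0.14 1.96 0.   1.04 1.85]
t 21.95 pos [0.5576 0.0829 0.0933] shift mm [ 174.7    2.7 -261.1] turn deg [ 0.11 -0.02 -0.36] rad [ 0.002 -0.    -0.006] shift in goal axes [ 174.6    3.3 -261.2] F [ 0.7 -0.2  0.2] w 0.266
```

View pics/sd13c.png

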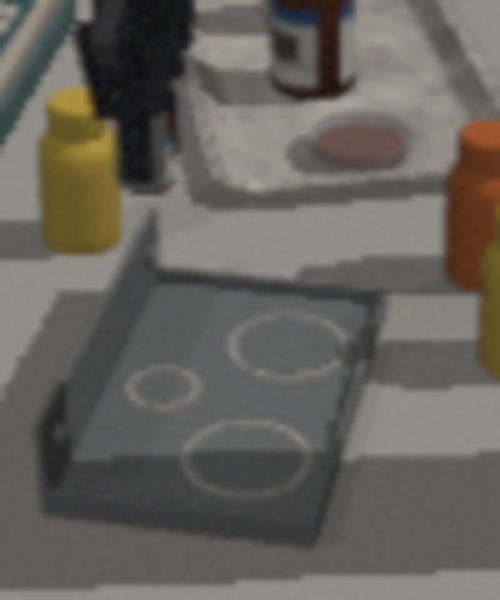

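```bash
python3 -m handwheel '[[0.015,0,-0.03,0,0,0,0.15],[0.03,0,-0.045,0,0,0,0.15],[0.03,0,-0.045,0,0,0,0.15],[0.03,0,-0.045,0,0,0,0.15],[0.03,0,-0.045,0,0,0,0.15],[0.02,0,-0.03,0,0,0,0.15],[0,0,0,0,-0.17,0,0.15],[0,0,0,0,0,0,0.15]]';  python3 -c "
from h import *
print(np.round(bot.read_state()['q'],2))
to([.43,.37,.09])
c=grab('wrist','w10')"
```

```text
time: 23.0
tool_pos: [0.4411, 0.3449, 0.0876]
tcp_rot: [0.002, -2.216, 2.222]
wrist_force: [0.4, -0.4, -0.6]
width: 0.266
[ 0.62  0.15  1.96 -0.    1.04  2.19]
t 23.0 pos [0.4411 0.3449 0.0876] shift mm [ 11.2  -2.4 -25.1] turn deg [-0.16  9.7   0.19] rad [-0.003  0.169  0.003] shift in goal axes [ 15.2  -2.4 -22.8] F [ 0.4 -0.4 -0.6] w 0.266
```

View pics/w10.png

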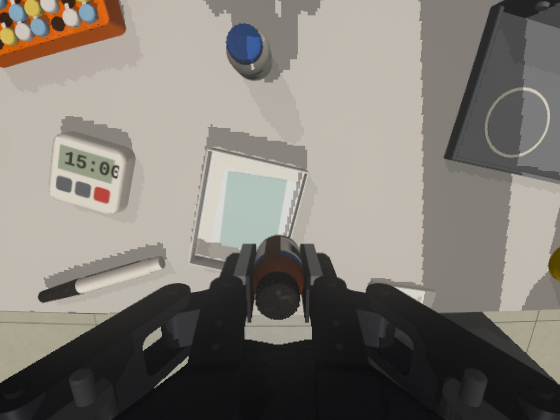

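```bash
python3 -c "
from h import *
c=load('pics/w10.npz')
a,b,d=[plane(c,u,v,.019)[:2] for u,v in ((208,149),(306,171),(193,263))];print(a.round(3),b.round(3),d.round(3),((b+d)/2).round(4))
T=np.r_[(b+d)/2,.09]
s=bot.read_state();A=R.from_rotvec(s['tcp_rot']).as_matrix();print((A.T@(T-s['tool_pos'])*1000).round(1))"
```

```text
[0.491 0.403] [0.473 0.322] [0.389 0.423] [0.431  0.3727]
[ 10.7  -2.  -28. ]
```

```bash
python3 -m handwheel '[[0.01,0,-0.026,0,0,0,0.15],[0,0.02,0,0,0,0,0.15],[0,0.04,0,0,0,0,0.15],[0,0.03,0,0,0,0,0.15],[0,0.01,0,0,0,0,0.15],[0,0.004,0,0,0,0,0.15],[0,0,0,0,0,0,0.15]]';  python3 -c "
from h import *
to([.431,.371,-.0236]);grab('side','sd14');crop('pics/sd14.png','pics/sd14c.png',240,260,380,380,5)"
```

```text
time: 23.92
tool_pos: [0.4338, 0.3717, -0.0132]
tcp_rot: [-0.003, -2.222, 2.22]
wrist_force: [0.1, 0.2, -0.3]
width: 0.265
t 23.925 pos [ 0.4338  0.3717 -0.0132] shift mm [ 2.8 10.4  0.7] turn deg [ 0.04  9.68 -0.05] rad [ 0.001  0.169 -0.001] shift in goal axes [ 2.6 10.4  1.1] F [ 0.1  0.2 -0.3] w 0.265
```

View pics/sd14c.png

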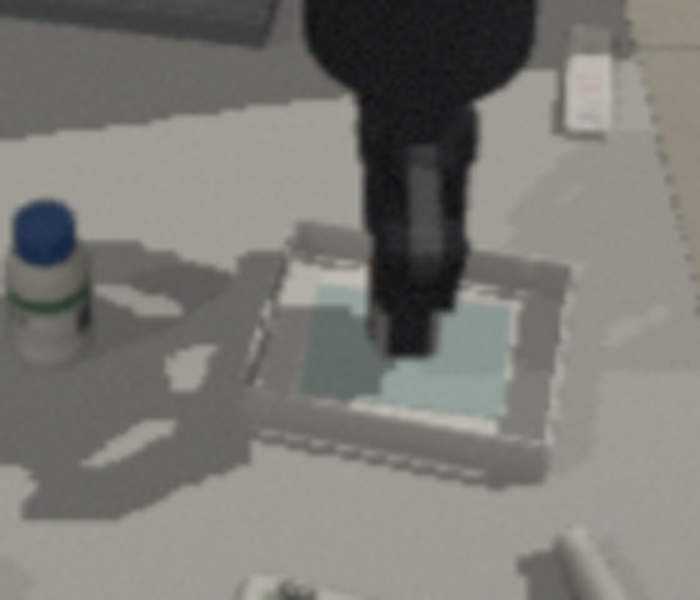

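Centred in the card tray. Lowering gently.

```bash
python3 -m handwheel '[[0.002,0.007,0,0,0,0,0.15],[0,0.001,0,0,0,0,0.15],[0,0,0,0,0,0,0.15]]'; python3 -m handwheel '[[0,0.0015,0,0,0,0,0.15],[0,0,0,0,0,0,0.15]]'; python3 -m handwheel '[[0,0.0015,0,0,0,0,0.15],[0,0,0,0,0,0,0.15]]'
```

```text
time: 24.35
tool_pos: [0.4309, 0.3715, -0.0218]
tcp_rot: [-0.001, -2.221, 2.221]
wrist_force: [-0.2, 0.3, -0.1]
width: 0.268
time: 24.6
tool_pos: [0.431, 0.3715, -0.0234]
tcp_rot: [-0.001, -2.221, 2.221]
wrist_force: [0.5, 0.1, -1.0]
width: 0.264
time: 24.85
tool_pos: [0.4313, 0.3717, -0.0241]
tcp_rot: [-0.002, -2.221, 2.221]
wrist_force: [-1.9, -1.1, 5.0]
width: 0.266
```

```bash
python3 -m handwheel '[[0,0,0,0,0,0,0.32],[0,0,0,0,0,0,0.4],[0,0,0,0,0,0,0.42],[0,-0.02,0,0,0,0,0.42],[0,-0.05,0,0,0,0,0.42],[0,-0.05,0,0,0,0,0.42],[0,0,0,0,0,0,0.6]]';  python3 -c "
from h import *
c=grab('wrist','w11');P=cloud(c)
for n,z0,z1,x,y in (('old',.04,.06,.431,.371),('fresh',.056,.07,.56,.364)):
  k=(P[...,2]>z0)&(P[...,2]<z1)&(np.hypot(P[...,0]-x,P[...,1]-y)<.018);Q=P[k];print(n,len(Q),((Q.max(0)+Q.min(0))/2).round(4),(Q.max(0)-Q.min(0)).round(3))
s=bot.read_state();A=R.from_rotvec(s['tcp_rot']).as_matrix();print(s['tool_pos'],(A.T@(np.array([.56,.364,.09])-s['tool_pos'])*1000).round(1))"
```

```text
time: 25.72
tool_pos: [0.4351, 0.3747, 0.1024]
tcp_rot: [0.012, 2.226, -2.209]
wrist_force: [-0.1, -0.2, -0.1]
width: 0.595
old 396 [0.4324 0.374  0.0455] [0.018 0.017 0.01 ]
fresh 955 [0.5598 0.3674 0.0597] [0.023 0.022 0.007]
[0.43335143 0.37334175 0.09956167] [-126.6   10.3    9.2]
```

View pics/w11.png

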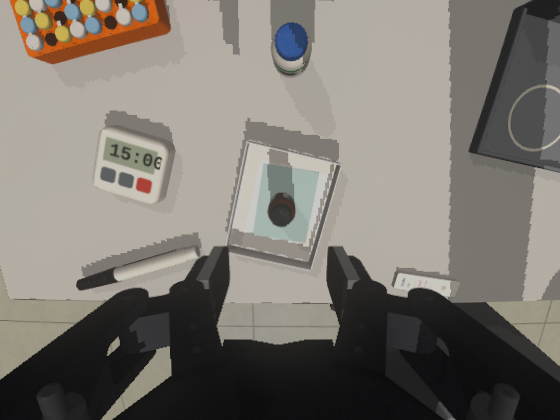

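```bash
python3 -m handwheel '[[-0.03,0,0.002,0,0,0,0.65],[-0.05,0,0.003,0,0,0,0.65],[-0.045,0,0.002,0,0,0,0.65],[0,0,0,0,0,0,0.65],[0,0,0,0,0,0,0.65]]';  python3 -c "
from h import *
c=grab('wrist','w12');P=cloud(c)
for n,z0,z1,x,y in (('fresh',.052,.07,.56,.366),):
  k=(P[...,2]>z0)&(P[...,2]<z1)&(np.hypot(P[...,0]-x,P[...,1]-y)<.02);Q=P[k];print(n,len(Q),((Q.max(0)+Q.min(0))/2).round(4),(Q.max(0)-Q.min(0)).round(3))
s=bot.read_state();A=R.from_rotvec(s['tcp_rot']).as_matrix();print(s['tool_pos'],(A.T@(np.array([.5598,.3665,-.024])-s['tool_pos'])*1000).round(1),np.round(s['q'],2))"
```

```text
time: 26.4
tool_pos: [0.5546, 0.3636, 0.0937]
tcp_rot: [0.002, -2.217, 2.221]
wrist_force: [-0.6, 0.5, 0.1]
width: 0.651
fresh 738 [0.5599 0.3673 0.0575] [0.022 0.022 0.011]
[0.554308   0.36386927 0.09400591] [ -5.8 118.   -2.8] [0.54 0.32 1.73 0.   1.09 2.11]
```

View pics/w12.png

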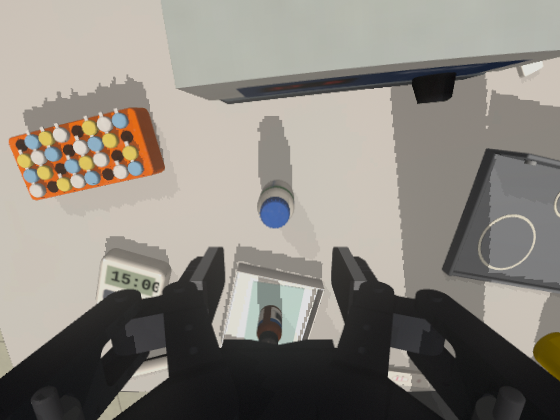

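```bash
python3 -c "
from h import *
P=np.concatenate([cloud(load('pics/side0.npz')).reshape(-1,3),cloud(load('pics/w12.npz')).reshape(-1,3)])
k=(P[:,1]>.2)&(P[:,1]<.5)&(P[:,0]>.6)&(P[:,0]<.72)&(P[:,2]>.03)&(P[:,2]<.25);Q=P[k]
for x in np.arange(.6,.72,.02):
  q=Q[(Q[:,0]>x)&(Q[:,0]<x+.02)]; print(round(x,2),len(q),np.percentile(q[:,2],[50,99]).round(3) if len(q)>5 else '')
"
```

```text
0.6 65 [0.031 0.033]
0.62 202 [0.074 0.08 ]
0.64 16151 [0.113 0.116]
0.66 19983 [0.114 0.117]
0.68 2054 [0.114 0.14 ]
0.7 1071 [0.102 0.118]
```

```bash
python3 -m handwheel '[[-0.005,0.02,-0.003,0,0,0,0.65],[0,0.04,0,0,0,0,0.65],[0,0.025,0,0,0,0,0.65],[0,0.015,0,0,0,0,0.65],[0,0,0,0,0,0,0.65]]';  python3 -m handwheel '[[0,0.008,0,0,0,0,0.65],[0,0.004,0,0,0,0,0.65],[0,0,0,0,0,0,0.55]]'; python3 -c "
from h import *
to([.56,.367,-.02]);grab('side','sd15');crop('pics/sd15.png','pics/sd15c.png',180,240,340,360,5)"
```

```text
time: 27.08
tool_pos: [0.5593, 0.3668, -0.0069]
tcp_rot: [0.003, -2.218, 2.222]
wrist_force: [0.4, -0.3, -0.1]
width: 0.65
time: 27.45
tool_pos: [0.5612, 0.3674, -0.0166]
tcp_rot: [-0.002, -2.221, 2.221]
wrist_force: [-1.1, -0.1, 0.1]
width: 0.547
t 27.45 pos [ 0.5612  0.3674 -0.0166] shift mm [1.2 3.4 0.4] turn deg [ 0.01  9.72 -0.01] rad [ 0.    0.17 -0.  ] shift in goal axes [1.1 3.4 0.6] F [-1.1 -0.1  0.1] w 0.547
```

View pics/sd15c.png

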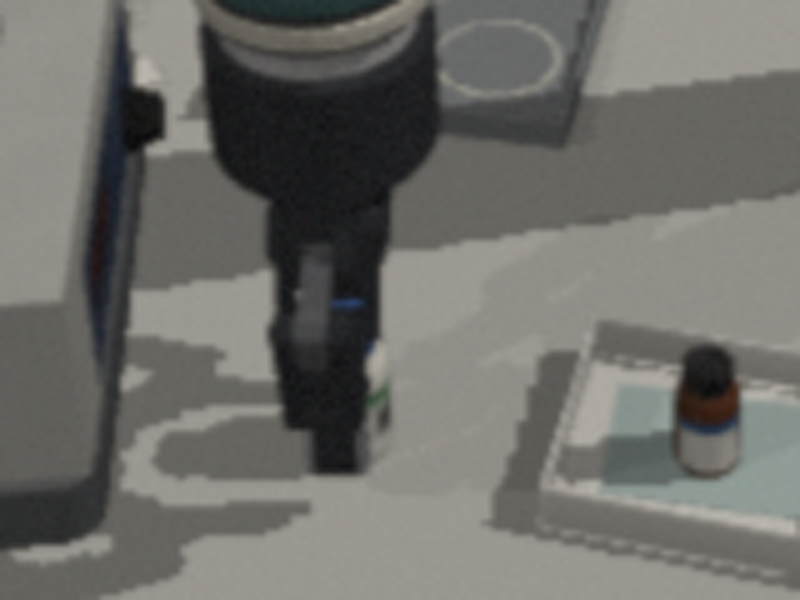

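```bash
python3 -m handwheel '[[0.001,0,0,0,0,0,0.5],[0,0,0,0,0,0,0.4],[0,0,0,0,0,0,0.3],[0,0,0,0,0,0,0.2],[0,0,0,0,0,0,0.2],[0,0,0,0,0,0,0.2]]' 30; python3 -c "
from h import *
to([.56,.367,-.02])"; python3 -m handwheel '[[0,-0.03,0,0,0,0,0.2],[0,-0.05,0,0,0,0,0.2],[0,-0.04,0,0,0,0,0.2],[0,0,0,0,0.17,0,0.2],[0,0,0,0,0,0,0.2]]' 30; python3 -c "
from h import *
c=grab('wrist','w13');P=cloud(c)
to([.556,.082,.09])
s=bot.read_state();x,y,_=s['tool_pos']
for z0,z1 in ((.145,.18),):
  k=(P[...,2]>z0)&(P[...,2]<z1)&(np.hypot(P[...,0]-x,P[...,1]-y)<.013);Q=P[k];print(len(Q),((Q.max(0)+Q.min(0))/2).round(4) if len(Q) else '',(Q.max(0)-Q.min(0)).round(3) if len(Q) else '')"
```

```text
time: 28.25
tool_pos: [0.5604, 0.3674, -0.0163]
tcp_rot: [-0.002, -2.221, 2.221]
wrist_force: [-0.8, -3.0, 4.8]
width: 0.337
t 28.25 pos [ 0.5604  0.3674 -0.0163] shift mm [0.4 3.7 0.4] turn deg [ 0.01  9.72 -0.03] rad [ 0.     0.17  -0.001] shift in goal axes [0.3 3.7 0.5] F [-0.8 -3.   4.8] w 0.337
time: 28.88
tool_pos: [0.5599, 0.3676, 0.1032]
tcp_rot: [-0.181, -2.133, 2.132]
wrist_force: [0.1, 0.2, -0.5]
width: 0.336
t 28.925 pos [0.5593 0.3672 0.1023] shift mm [-44.4  12.4 281.7] turn deg [-0.04  0.16  0.07] rad [-0.001  0.003  0.001] shift in goal axes [-45.2  12.3 281.6] F [-0.6 -0.1 -0.1] w 0.339
1680 [0.5603 0.3672 0.1697] [0.023 0.026 0.021]
```

View pics/w13.png

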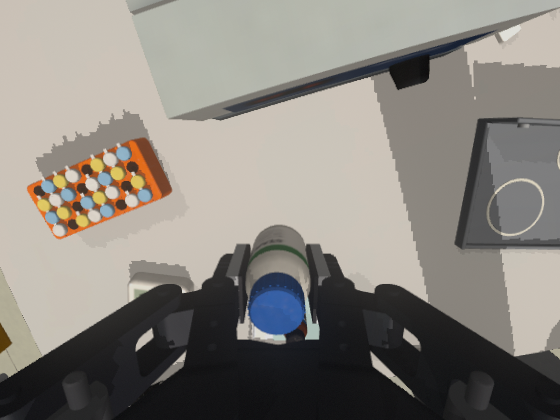

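```bash
python3 -m handwheel '[[-0.003,0,0.025,0,0,0,0.2],[-0.006,0,0.045,0,0,0,0.2],[-0.006,0,0.045,0,0,0,0.2],[-0.006,0,0.045,0,0,0,0.2],[-0.006,0,0.045,0,0,0,0.2],[-0.006,0,0.045,0,0,0,0.2],[-0.006,0,0.025,0,0,0,0.2],[0,0,0,0,0,0,0.2]]'; python3 -m handwheel '[[0,0,0,0,0,0,0.2],[0,0,0,0,0,0,0.2]]'; python3 -c "
from h import *
to([.5555,.082,-.0103])"
```

```text
time: 29.92
tool_pos: [0.5503, 0.0869, 0.1021]
tcp_rot: [-0.183, -2.129, 2.131]
wrist_force: [0.3, 0.4, 0.2]
width: 0.337
time: 30.18
tool_pos: [0.5513, 0.0904, 0.1029]
tcp_rot: [-0.181, -2.133, 2.132]
wrist_force: [-0.8, 0.5, 0.7]
width: 0.339
t 30.175 pos [0.5513 0.0904 0.1029] shift mm [ -5.6 113.2   7.6] turn deg [0.   0.06 0.03] rad [0.    0.001 0.001] shift in goal axes [ -5.6 113.2   7.5] F [-0.8  0.5  0.7] w 0.339
```

```bash
python3 -m handwheel '[[-0.0056,0.01,0.0075,0,0,0,0.2],[0,0.04,0,0,0,0,0.2],[0,0.04,0,0,0,0,0.2],[0,0.01,0,0,0,0,0.2],[0,0.004,0,0,0,0,0.2],[0,0,0,0,0,0,0.2],[0,0,0,0,0,0,0.2]]';  python3 -c "
from h import *
to([.5555,.082,-.0103]);grab('side','sd16');crop('pics/sd16.png','pics/sd16c.png',230,180,330,280,6);grab('wrist','w14')"
```

```text
time: 31.05
tool_pos: [0.5574, 0.0816, 0.0008]
tcp_rot: [-0.186, -2.134, 2.133]
wrist_force: [-0.0, 0.6, -0.1]
width: 0.339
t 31.05 pos [0.5574 0.0816 0.0008] shift mm [ 2.  11.1 -0.1] turn deg [ 0.04 -0.01 -0.17] rad [ 0.001 -0.    -0.003] shift in goal axes [ 2.  11.1 -0.1] F [-0.   0.6 -0.1] w 0.339
```

View pics/sd16c.png

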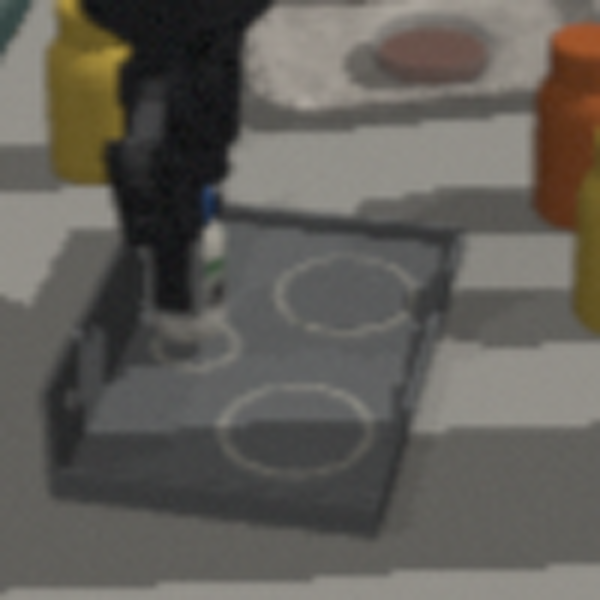

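View pics/w14.png

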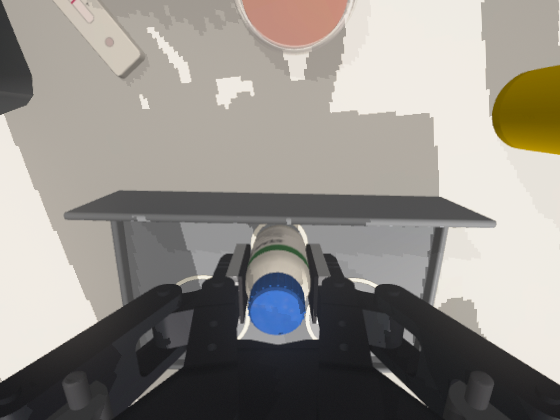

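```bash
python3 -c "
from h import *
c=load('pics/w14.npz');print(plane(c,280,222,.006).round(4), c['tool_pos'])
c=load('pics/w9.npz')
for p in ((384,122),(384,66),(326,122),(442,122)): print(plane(c,160+p[0]/3.2,160+p[1]/3.2,.006).round(4))
c=load('pics/sd13.npz')
for p in ((164,387),(126,386),(202,388),(246,458),(183,457),(309,459),(288,345),(230,344),(346,346)): print(p,plane(c,230+p[0]/5,160+p[1]/5,.006).round(4))
c=load('pics/sd10.npz');print('old cap side',plane(c,230+159/5,160+303/5,.054).round(4))
c=load('pics/side0.npz')
print([plane(c,u,v,z).round(4) for u,v,z in ((279,212.5,.111),(287,199.6,.091))])
"; python3 -c "
from h import *
crop('pics/w14.png','pics/w14c.png',200,180,360,340,4)"
```

```text
[0.5689 0.0793 0.006 ] [0.55725958 0.08155255 0.00071223]
[0.5547 0.0818 0.006 ]
[0.5711 0.079  0.006 ]
[0.5576 0.0986 0.006 ]
[0.5518 0.065  0.006 ]
(164, 387) [0.5543 0.0804 0.006 ]
(126, 386) [0.5728 0.0796 0.006 ]
(202, 388) [0.5358 0.0812 0.006 ]
(246, 458) [0.513 0.138 0.006]
(183, 457) [0.542  0.1373 0.006 ]
(309, 459) [0.484  0.1387 0.006 ]
(288, 345) [0.4945 0.0431 0.006 ]
(230, 344) [0.5236 0.0423 0.006 ]
(346, 346) [0.4655 0.044  0.006 ]
old cap side [0.5549 0.0804 0.054 ]
[array([0.5118, 0.1385, 0.111 ]), array([0.4955, 0.0448, 0.091 ])]
```

View pics/w14c.png

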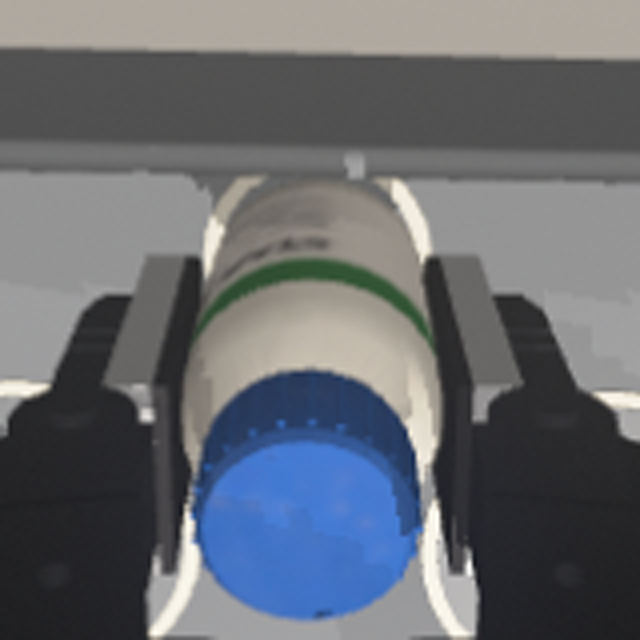

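```bash
python3 -m handwheel '[[0.0025,0.006,0,0,0,0,0.2],[0,0.003,0,0,0,0,0.2],[0,0,0,0,0,0,0.2]]';python3 -m handwheel '[[0,0.0015,0,0,0,0,0.2],[0,0,0,0,0,0,0.2]]';python3 -m handwheel '[[0,0.001,0,0,0,0,0.2],[0,0,0,0,0,0,0.2]]'
```

```text
time: 31.52
tool_pos: [0.5531, 0.0818, -0.0101]
tcp_rot: [-0.182, -2.132, 2.132]
wrist_force: [0.5, 0.5, -0.5]
width: 0.342
time: 31.78
tool_pos: [0.5535, 0.0818, -0.0104]
tcp_rot: [-0.183, -2.132, 2.132]
wrist_force: [-1.6, -0.8, 6.5]
width: 0.338
time: 32.02
tool_pos: [0.5537, 0.0818, -0.0105]
tcp_rot: [-0.183, -2.132, 2.132]
wrist_force: [-5.6, -0.8, 13.4]
width: 0.338
```

```bash
python3 -m handwheel '[[-0.0005,-0.0018,0,0,0,0,0.2],[0,0,0,0,0,0,0.2],[0,0,0,0,0,0,0.4],[0,0,0,0,0,0,0.5],[0,0,0,0,0,0,0.55],[0,-0.02,0,0,0,0,0.55],[0,-0.05,0,0,0,0,0.55],[0,-0.05,0,0,0,0,0.55]]';python3 -m handwheel '[[0,-0.03,0,0,0,0,0.55],[0,-0.03,0,0,0,0,0.7],[0,0,0,0,0,0,0.7]]';  python3 -c "
from h import *
grab('side','sd17');crop('pics/sd17.png','pics/sd17c.png',230,180,330,280,6)
c=grab('wrist','w15');P=cloud(c);crop('pics/w15.png','pics/w15c.png',200,120,360,280,4)
for n,z0,z1,x,y in (('fresh',.058,.075,.555,.082),):
  k=(P[...,2]>z0)&(P[...,2]<z1)&(np.hypot(P[...,0]-x,P[...,1]-y)<.02);Q=P[k];print(n,len(Q),((Q.max(0)+Q.min(0))/2).round(4),(Q.max(0)-Q.min(0)).round(3))
to([.4979,-.3634,.18])"
```

```text
time: 33.02
tool_pos: [0.5531, 0.0817, 0.11]
tcp_rot: [-0.181, -2.131, 2.131]
wrist_force: [0.8, -0.5, -0.2]
width: 0.551
time: 33.4
tool_pos: [0.5562, 0.082, 0.1727]
tcp_rot: [-0.19, -2.136, 2.134]
wrist_force: [0.3, -0.5, 0.0]
width: 0.699
fresh 429 [0.5541 0.0843 0.0638] [0.022 0.022 0.011]
t 33.5 pos [0.5537 0.0817 0.1691] shift mm [-20.9 -10.9 448.1] turn deg [-0.   -0.02  0.01] rad [-0. -0.  0.] shift in goal axes [-20.7 -10.9 448.1] F [-0.2  0.  -0.6] w 0.702
```

View pics/sd17c.png

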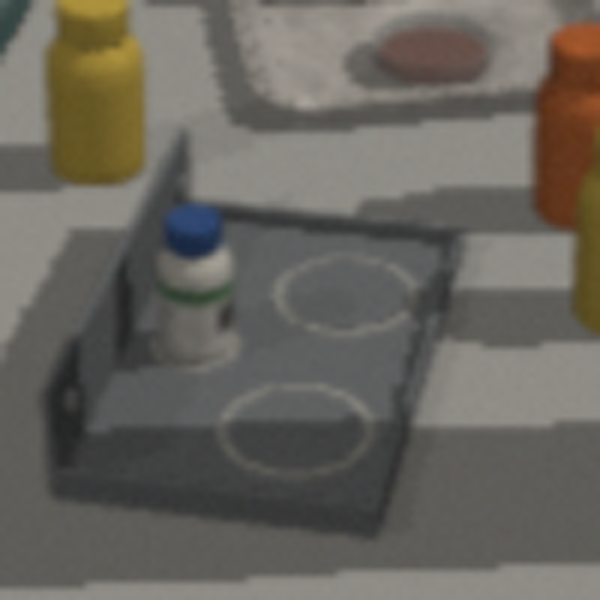

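View pics/w15c.png

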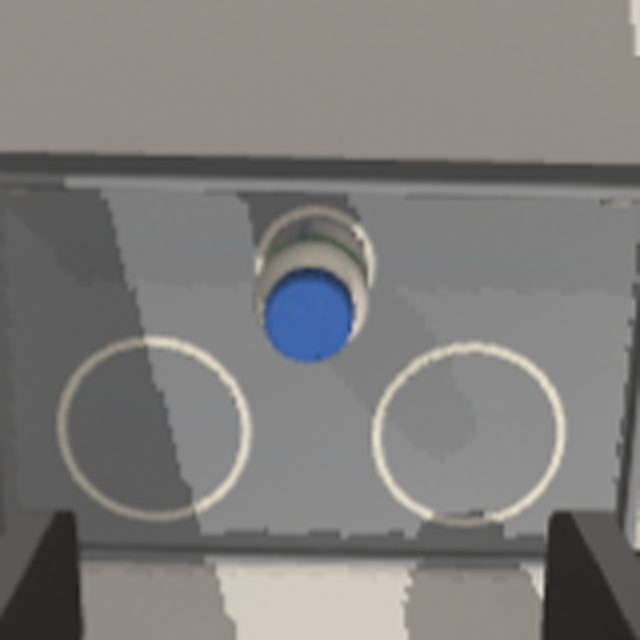

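```bash
python3 -m handwheel '[[-0.002,0,0.035,0,0,0,0.65],[-0.002,0,0.055,0,0,0,0.65],[-0.003,-0.01,0.06,0,0,0,0.65],[-0.003,0,0.06,0,0,0,0.65],[-0.003,0,0.06,0,0,0,0.65],[-0.003,0,0.06,0,0,0,0.65],[-0.003,0,0.06,0,0,0,0.65],[-0.002,0,0.05,0,0,0,0.65]]';python3 -m handwheel '[[0,0,0,0,0,0,0.65],[0,0,0,0,0,0,0.65]]';  python3 -c "
from h import *
to([.4979,-.3634,.0407])
c=load('pics/w15.npz')
for p in ((314,266),(155,428),(469,434)): print(plane(c,200+p[0]/4,120+p[1]/4,.006).round(4))"
```

```text
time: 34.5
tool_pos: [0.4979, -0.3569, 0.1768]
tcp_rot: [-0.181, -2.132, 2.128]
wrist_force: [0.2, 0.0, -0.3]
width: 0.649
time: 34.75
tool_pos: [0.4986, -0.3545, 0.1773]
tcp_rot: [-0.181, -2.133, 2.127]
wrist_force: [0.0, 0.2, -0.2]
width: 0.645
t 34.75 pos [ 0.4986 -0.3545  0.1773] shift mm [ -1.3 136.6   9.2] turn deg [ 0.13 -0.07  0.18] rad [ 0.002 -0.001  0.003] shift in goal axes [ -0.9 136.6   8.9] F [ 0.   0.2 -0.2] w 0.645
[0.5544 0.0822 0.006 ]
[0.5132 0.1384 0.006 ]
[0.4951 0.0444 0.006 ]
```

```bash
python3 -c "
from h import *
crop('pics/w3.png','pics/w3c.png',210,150,350,250,5.7)
crop('pics/w7.png','pics/w7c.png',210,150,350,270,5)"
```

```text
(no output)
```

View pics/w3c.png

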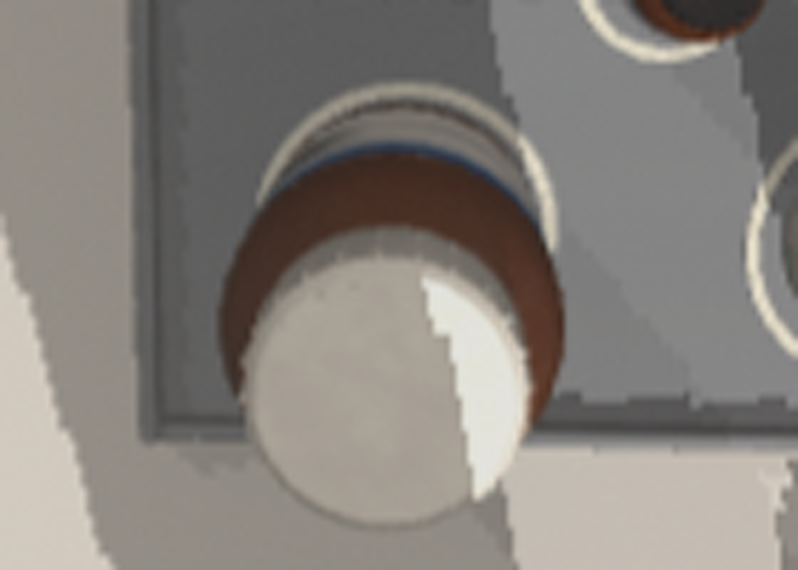

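View pics/w7c.png

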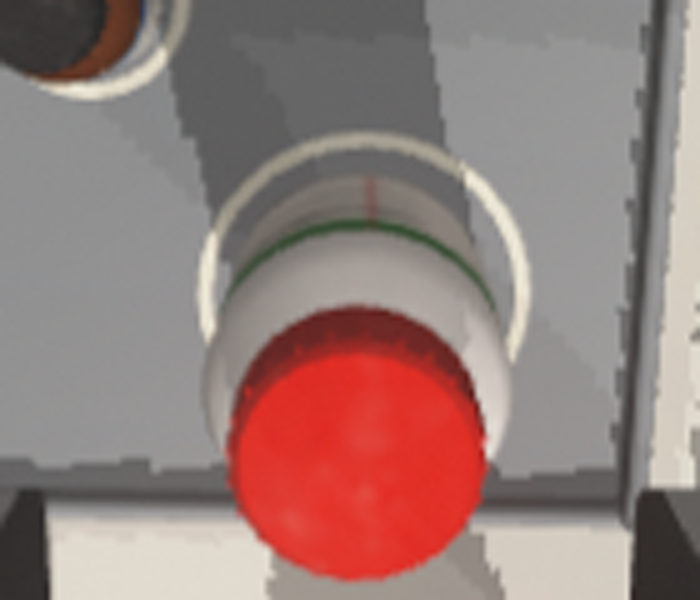

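```bash
python3 -m handwheel '[[-0.001,0.01,0.009,0,0,0,0.65],[0,0.05,0,0,0,0,0.65],[0,0.04,0,0,0,0,0.65],[0,0.025,0,0,0,0,0.65],[0,0.01,0,0,0,0,0.65],[0,0,0,0,0,0,0.65]]';  python3 -c "
from h import *
to([.4979,-.3634,.0407])"
```

```text
time: 35.5
tool_pos: [0.4989, -0.3636, 0.0438]
tcp_rot: [-0.181, -2.133, 2.131]
wrist_force: [0.5, -0.9, 0.5]
width: 0.651
t 35.5 pos [ 0.4989 -0.3636  0.0438] shift mm [ 1.   3.1 -0. ] turn deg [0.04 0.04 0.07] rad [0.001 0.001 0.001] shift in goal axes [ 1.   3.1 -0. ] F [ 0.5 -0.9  0.5] w 0.651
```

```bash
python3 -m handwheel '[[0.001,0.002,0,0,0,0,0.65],[0,0,0,0,0,0,0.6],[0,0,0,0,0,0,0.5],[0,0,0,0,0,0,0.4],[0,0,0,0,0,0,0.3],[0,0,0,0,0,0,0.25],[0,0,0,0,0,0,0.25]]' 40;  python3 -c "
from h import *
to([.4979,-.3634,.0407])"; python3 -m handwheel '[[0,-0.02,0,0,0,0,0.25],[0,-0.04,0,0,0,0,0.25],[0,-0.05,0,0,0,0,0.25],[0,-0.04,0,0,0,0,0.25],[0,0,0,0,0,0,0.25]]';  python3 -c "
from h import *
to([.499,.0477,.18]);grab('side','sd18');crop('pics/sd18.png','pics/sd18c.png',220,100,340,200,5)"
```

```text
time: 36.38
tool_pos: [0.4985, -0.3647, 0.0432]
tcp_rot: [-0.184, -2.132, 2.133]
wrist_force: [-0.7, -1.2, 5.4]
width: 0.359
t 36.375 pos [ 0.4985 -0.3647  0.0432] shift mm [ 0.9  2.5 -1.2] turn deg [-0.04 -0.02 -0.06] rad [-0.001 -0.    -0.001] shift in goal axes [ 0.9  2.5 -1.2] F [-0.7 -1.2  5.4] w 0.359
time: 37.0
tool_pos: [0.5006, -0.3661, 0.1982]
tcp_rot: [-0.191, -2.13, 2.141]
wrist_force: [0.0, -0.1, -0.9]
width: 0.363
t 37.0 pos [ 0.5006 -0.3661  0.1982] shift mm [  72.2   15.9 -407.5] turn deg [-0.24 -0.01 -0.47] rad [-0.004 -0.    -0.008] shift in goal axes [  71.9   18.2 -407.5] F [ 0.  -0.1 -0.9] w 0.363
```

View pics/sd18c.png

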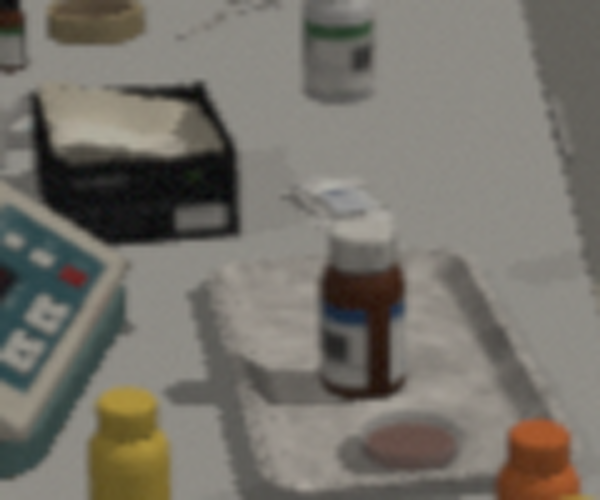

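```bash
python3 -m handwheel '[[0.005,0,-0.03,0,0,0,0.25],[0.01,0,-0.05,0,0,0,0.25],[0.01,0,-0.055,0,0,0,0.25],[0.01,0,-0.055,0,0,0,0.25],[0.01,0,-0.055,0,0,0,0.25],[0.01,0,-0.055,0,0,0,0.25],[0.01,0,-0.055,0,0,0,0.25],[0.007,0,-0.045,0,0,0,0.25]]'; python3 -m handwheel '[[0,0,0,0,0,0,0.25],[0,0,0,0,0,0,0.25]]';  python3 -c "
from h import *
to([.4993,.0477,.0472])"
```

```text
time: 38.05
tool_pos: [0.4932, 0.0442, 0.1903]
tcp_rot: [-0.178, -2.13, 2.131]
wrist_force: [0.1, -0.7, -1.3]
width: 0.359
time: 38.3
tool_pos: [0.4941, 0.0419, 0.191]
tcp_rot: [-0.179, -2.13, 2.132]
wrist_force: [-0.3, 0.9, -0.8]
width: 0.359
t 38.3 pos [0.4941 0.0419 0.191 ] shift mm [ -4.5 143.7  -6.7] turn deg [-0.07  0.04  0.16] rad [-0.001  0.001  0.003] shift in goal axes [ -4.1 143.8  -6.6] F [-0.3  0.9 -0.8] w 0.359
```

```bash
python3 -m handwheel '[[-0.0045,0.01,-0.0065,0,0,0,0.25],[0,0.04,0,0,0,0,0.25],[0,0.05,0,0,0,0,0.25],[0,0.025,0,0,0,0,0.25],[0,0.01,0,0,0,0,0.25],[0,0,0,0,0,0,0.25],[0,0,0,0,0,0,0.25]]';  python3 -c "
from h import *
to([.4993,.0477,.0472]);grab('side','sd19');crop('pics/sd19.png','pics/sd19c.png',230,160,330,280,5)"
```

```text
time: 39.17
tool_pos: [0.5023, 0.0476, 0.0588]
tcp_rot: [-0.186, -2.133, 2.132]
wrist_force: [-0.1, -0.3, -0.1]
width: 0.359
t 39.175 pos [0.5023 0.0476 0.0588] shift mm [ 3.  11.6  0.4] turn deg [ 0.03 -0.05 -0.14] rad [ 0.001 -0.001 -0.002] shift in goal axes [ 3.  11.6  0.4] F [-0.1 -0.3 -0.1] w 0.359
```

View pics/sd19c.png

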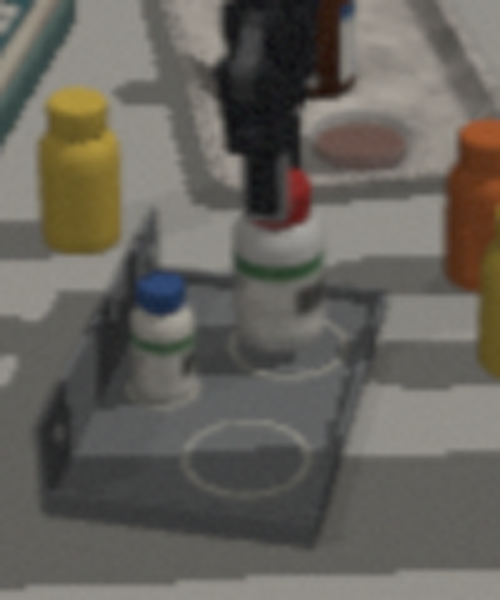

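```bash
python3 -m handwheel '[[0.003,0.006,0,0,0,0,0.25],[0,0.004,0,0,0,0,0.25],[0,0,0,0,0,0,0.25],[0,0,0,0,0,0,0.25]]'; python3 -c "
from h import *
to([.4993,.0477,.0472]);grab('side','sd20');crop('pics/sd20.png','pics/sd20c.png',230,160,330,280,5)"
```

```text
time: 39.72
tool_pos: [0.4979, 0.0483, 0.0475]
tcp_rot: [-0.183, -2.132, 2.132]
wrist_force: [0.6, 0.6, 0.3]
width: 0.357
t 39.725 pos [0.4979 0.0483 0.0475] shift mm [-1.5  0.3  0.4] turn deg [ 0.   -0.01 -0.  ] rad [ 0. -0. -0.] shift in goal axes [-1.5  0.3  0.4] F [0.6 0.6 0.3] w 0.357
```

View pics/sd20c.png

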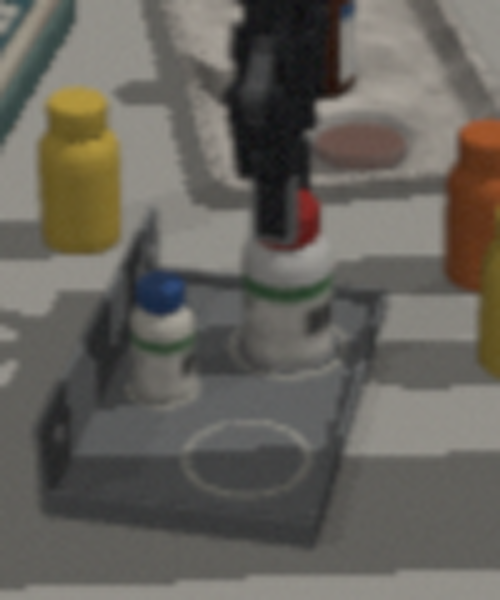

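```bash
python3 -m handwheel '[[-0.0015,0,0,0,0,0,0.25],[0,0.001,0,0,0,0,0.25],[0,0,0,0,0,0,0.25]]'; python3 -m handwheel '[[0,0.0015,0,0,0,0,0.25],[0,0,0,0,0,0,0.25]]'
```

```text
time: 40.15
tool_pos: [0.5002, 0.048, 0.0476]
tcp_rot: [-0.184, -2.133, 2.133]
wrist_force: [-2.1, -0.7, 6.7]
width: 0.358
time: 40.4
tool_pos: [0.5012, 0.0478, 0.0476]
tcp_rot: [-0.186, -2.133, 2.134]
wrist_force: [-3.0, -0.8, 14.5]
width: 0.36
```

```bash
python3 -m handwheel '[[0,-0.0022,0,0,0,0,0.25],[0,0,0,0,0,0,0.25]]'; python3 -c "
from h import *
to([.4993,.0477,.0472]);grab('side','sd21');crop('pics/sd21.png','pics/sd21c.png',230,160,330,280,5)"
```

```text
time: 40.65
tool_pos: [0.4998, 0.048, 0.0475]
tcp_rot: [-0.184, -2.132, 2.132]
wrist_force: [-0.1, -0.4, 4.1]
width: 0.354
t 40.65 pos [0.4998 0.048  0.0475] shift mm [0.4 0.3 0.4] turn deg [ 0.01 -0.02 -0.05] rad [ 0.    -0.    -0.001] shift in goal axes [0.4 0.3 0.4] F [-0.1 -0.4  4.1] w 0.354
```

View pics/sd21c.png

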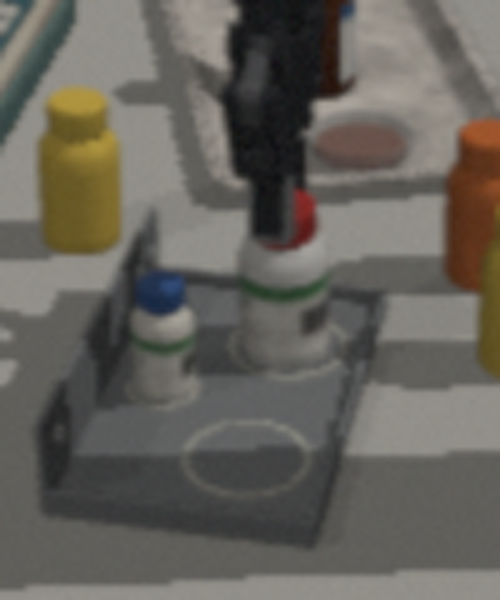

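Matches the original side picture. Release, rise, and check.

```bash
python3 -m handwheel '[[0,0,0,0,0,0,0.45],[0,0,0,0,0,0,0.55],[0,0,0,0,0,0,0.65],[0,-0.02,0,0,0,0,0.65],[0,-0.05,0,0,0,0,0.65],[0,-0.05,0,0,0,0,0.75],[0,-0.02,0,0,0,0,0.75],[0,0,0,0,0,0,0.75]]'; python3 -c "
from h import *
to([.4818,-.2642,.18]);grab('side','sd22');crop('pics/sd22.png','pics/sd22c.png',230,160,330,280,5)
a=load('pics/sd10.npz')['image'];
i=cv2.imread('pics/sd7.png').astype(int);j=cv2.imread('pics/sd22.png').astype(int)
d=np.abs(i-j).max(2).astype(np.uint8)[160:280,230:330];cv2.imwrite('pics/diff1.png',cv2.resize(d,None,fx=5,fy=5,interpolation=0))"
```

```text
time: 41.7
tool_pos: [0.501, 0.0481, 0.1893]
tcp_rot: [-0.188, -2.135, 2.133]
wrist_force: [-0.8, -0.8, -1.2]
width: 0.751
t 41.7 pos [0.501  0.0481 0.1893] shift mm [-34.3   9.1 311.1] turn deg [ 0.06 -0.01 -0.26] rad [ 0.001 -0.    -0.004] shift in goal axes [-34.2   9.3 311.1] F [-0.8 -0.8 -1.2] w 0.751
```

View pics/sd22c.png

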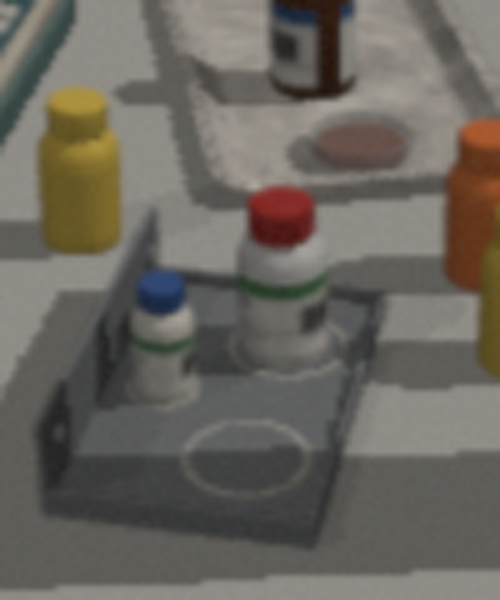

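View pics/diff1.png

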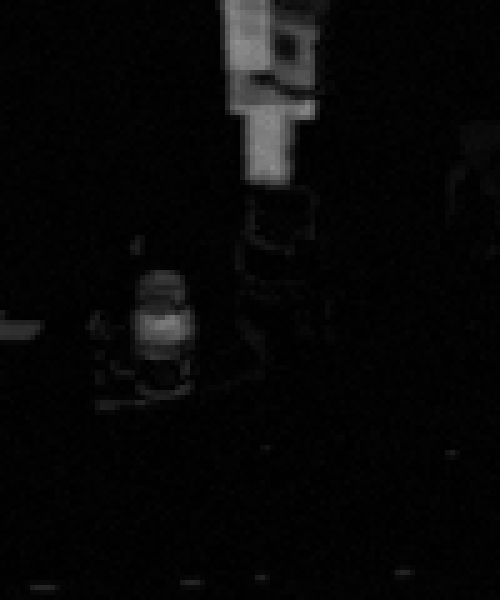

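```bash
python3 -m handwheel '[[-0.004,0,0.03,0,0,0,0.75],[-0.005,0,0.05,0,0,0,0.75],[-0.005,0,0.05,0,0,0,0.75],[-0.005,0,0.05,0,0,0,0.75],[-0.005,0,0.05,0,0,0,0.75],[-0.005,0,0.045,0,0,0,0.75],[-0.005,0,0.036,0,0,0,0.75],[0,0,0,0,0,0,0.75]]'; python3 -m handwheel '[[0,0,0,0,0,0,0.75],[0,0,0,0,0,0,0.75]]';  python3 -c "
from h import *
to([.4818,-.2642,.0535])"
```

```text
time: 42.75
tool_pos: [0.4783, -0.2657, 0.1845]
tcp_rot: [-0.182, -2.13, 2.127]
wrist_force: [0.5, 0.2, -0.1]
width: 0.751
time: 43.0
tool_pos: [0.4795, -0.2629, 0.1862]
tcp_rot: [-0.18, -2.133, 2.131]
wrist_force: [0.5, -0.4, -0.6]
width: 0.75
t 43.0 pos [ 0.4795 -0.2629  0.1862] shift mm [ -2.7 132.7   1. ] turn deg [0.05 0.05 0.09] rad [0.001 0.001 0.001] shift in goal axes [ -2.5 132.7   0.9] F [ 0.5 -0.4 -0.6] w 0.75
```

```bash
python3 -m handwheel '[[-0.0025,0.01,0.001,0,0,0,0.75],[0,0.04,0,0,0,0,0.75],[0,0.05,0,0,0,0,0.75],[0,0.022,0,0,0,0,0.75],[0,0.006,0,0,0,0,0.75],[0,0,0,0,0,0,0.75],[0,0,0,0,0,0,0.75]]'; python3 -c "
from h import *
to([.4818,-.2642,.0535])"
```

```text
time: 43.88
tool_pos: [0.4835, -0.2662, 0.0608]
tcp_rot: [-0.186, -2.132, 2.135]
wrist_force: [0.3, 0.8, -0.6]
width: 0.747
t 43.875 pos [ 0.4835 -0.2662  0.0608] shift mm [ 2.   7.3 -1.7] turn deg [-0.06  0.   -0.16] rad [-0.001  0.    -0.003] shift in goal axes [ 2.   7.3 -1.7] F [ 0.3  0.8 -0.6] w 0.747
```

```bash
python3 -m handwheel '[[0.001,0.006,-0.0005,0,0,0,0.75],[0,0,0,0,0,0,0.75],[0,0,0,0,0,0,0.7]]'; python3 -c "
from h import *
to([.4818,-.2642,.0535])"
```

```text
time: 44.25
tool_pos: [0.4813, -0.265, 0.0533]
tcp_rot: [-0.183, -2.132, 2.132]
wrist_force: [0.2, -0.4, -0.1]
width: 0.706
t 44.25 pos [ 0.4813 -0.265   0.0533] shift mm [-0.4 -0.2 -0.9] turn deg [-0.01 -0.02 -0.01] rad [-0. -0. -0.] shift in goal axes [-0.4 -0.2 -0.9] F [ 0.2 -0.4 -0.1] w 0.706
```

```bash
python3 -m handwheel '[[-0.0004,0,0.0006,0,0,0,0.6],[0,0,0,0,0,0,0.5],[0,0,0,0,0,0,0.4],[0,0,0,0,0,0,0.3],[0,0,0,0,0,0,0.3],[0,0,0,0,0,0,0.3]]' 40; python3 -c "
from h import *
to([.4818,-.2642,.0535])"; python3 -m handwheel '[[0,-0.02,0,0,0,0,0.3],[0,-0.04,0,0,0,0,0.3],[0,-0.05,0,0,0,0,0.3],[0,-0.035,0,0,0,0,0.3],[0,0,0,0,0,0,0.3]]';  python3 -c "
from h import *
to([.513,.1415,.19]);grab('side','sd23');crop('pics/sd23.png','pics/sd23c.png',220,100,340,200,5)"
```

```text
time: 45.0
tool_pos: [0.4819, -0.2658, 0.0535]
tcp_rot: [-0.184, -2.132, 2.133]
wrist_force: [-0.4, -0.4, 3.0]
width: 0.452
t 45.0 pos [ 0.4819 -0.2658  0.0535] shift mm [ 0.4  0.  -1.6] turn deg [-0.02 -0.02 -0.04] rad [-0.    -0.    -0.001] shift in goal axes [ 0.4  0.  -1.6] F [-0.4 -0.4  3. ] w 0.452
time: 45.62
tool_pos: [0.4834, -0.2667, 0.2013]
tcp_rot: [-0.189, -2.132, 2.137]
wrist_force: [0.1, 0.4, -1.9]
width: 0.451
t 45.625 pos [ 0.4834 -0.2667  0.2013] shift mm [  40.4   10.2 -407.3] turn deg [-0.13 -0.02 -0.32] rad [-0.002 -0.    -0.006] shift in goal axes [  40.2   11.3 -407.3] F [ 0.1  0.4 -1.9] w 0.451
```

View pics/sd23c.png

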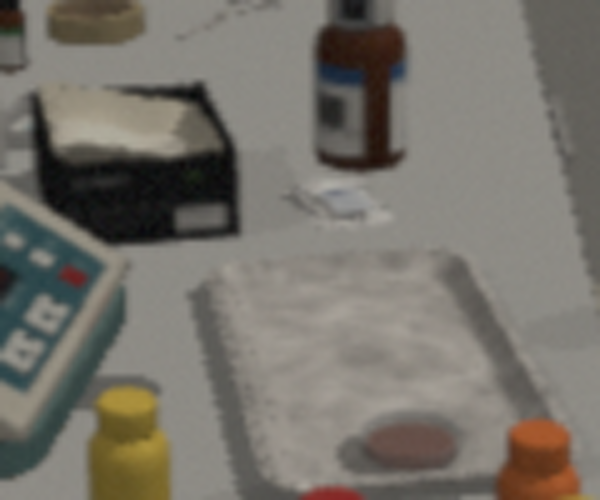

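```bash
python3 -m handwheel '[[0.003,0,-0.03,0,0,0,0.3],[0.005,0,-0.05,0,0,0,0.3],[0.006,0,-0.055,0,0,0,0.3],[0.006,0,-0.055,0,0,0,0.3],[0.006,0,-0.055,0,0,0,0.3],[0.006,0,-0.055,0,0,0,0.3],[0.005,0,-0.055,0,0,0,0.3],[0.003,0,-0.045,0,0,0,0.3]]'; python3 -m handwheel '[[0,0,0,0,0,0,0.3],[0,0,0,0,0,0,0.3]]';  python3 -c "
from h import *
to([.513,.1415,.0577])"
```

```text
time: 46.68
tool_pos: [0.508, 0.137, 0.1949]
tcp_rot: [-0.176, -2.129, 2.132]
wrist_force: [0.9, -0.1, -1.3]
width: 0.446
time: 46.92
tool_pos: [0.5087, 0.1348, 0.1957]
tcp_rot: [-0.178, -2.128, 2.133]
wrist_force: [0.8, -0.6, -2.4]
width: 0.452
t 46.925 pos [0.5087 0.1348 0.1957] shift mm [ -3.6 138.   -7.7] turn deg [-0.13  0.03  0.22] rad [-0.002  0.001  0.004] shift in goal axes [ -3.1 138.   -7.4] F [ 0.8 -0.6 -2.4] w 0.452
```

```bash
python3 -m handwheel '[[-0.003,0.01,-0.007,0,0,0,0.3],[0,0.04,0,0,0,0,0.3],[0,0.05,0,0,0,0,0.3],[0,0.02,0,0,0,0,0.3],[0,0.008,0,0,0,0,0.3],[0,0,0,0,0,0,0.3],[0,0,0,0,0,0,0.3]]';  python3 -m handwheel '[[0,0.005,0,0,0,0,0.3],[0,0,0,0,0,0,0.3],[0,0,0,0,0,0,0.3]]'; python3 -c "
from h import *
to([.513,.1415,.0577]);grab('side','sd24');crop('pics/sd24.png','pics/sd24c.png',230,160,330,280,5)"
```

```text
time: 47.8
tool_pos: [0.5158, 0.1418, 0.0716]
tcp_rot: [-0.186, -2.134, 2.132]
wrist_force: [0.8, 0.1, -1.0]
width: 0.452
time: 48.18
tool_pos: [0.5145, 0.1418, 0.0654]
tcp_rot: [-0.183, -2.132, 2.132]
wrist_force: [-0.2, -0.0, -1.6]
width: 0.452
t 48.175 pos [0.5145 0.1418 0.0654] shift mm [1.5 7.7 0.6] turn deg [ 0.01 -0.01 -0.02] rad [ 0. -0. -0.] shift in goal axes [1.4 7.7 0.6] F [-0.2 -0.  -1.6] w 0.452
```

View pics/sd24c.png

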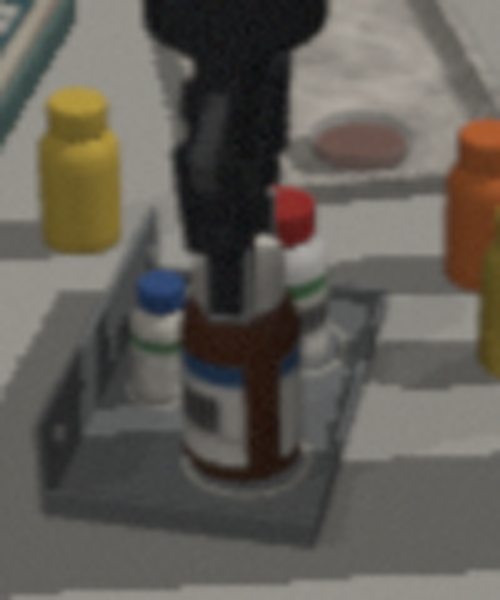

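```bash
python3 -m handwheel '[[0.001,0.005,0.0003,0,0,0,0.3],[0,0.001,0,0,0,0,0.3],[0,0,0,0,0,0,0.3]]';  python3 -m handwheel '[[0,0.0012,0,0,0,0,0.3],[0,0,0,0,0,0,0.3]]'; python3 -c "
from h import *
to([.513,.1415,.0577]);grab('side','sd25');crop('pics/sd25.png','pics/sd25c.png',230,160,330,280,5)
i=cv2.imread('pics/sd4.png').astype(int);j=cv2.imread('pics/sd25.png').astype(int)
d=np.abs(i-j).max(2).astype(np.uint8)[160:280,230:330];cv2.imwrite('pics/diff2.png',cv2.resize(d,None,fx=5,fy=5,interpolation=0))"
```

```text
time: 48.6
tool_pos: [0.5131, 0.1416, 0.0588]
tcp_rot: [-0.182, -2.132, 2.132]
wrist_force: [0.4, 0.6, -1.7]
width: 0.45
time: 48.85
tool_pos: [0.5135, 0.1416, 0.058]
tcp_rot: [-0.183, -2.132, 2.132]
wrist_force: [-0.5, 0.3, -1.6]
width: 0.454
t 48.85 pos [0.5135 0.1416 0.058 ] shift mm [0.4 0.3 0.2] turn deg [ 0.   -0.02 -0.  ] rad [ 0. -0. -0.] shift in goal axes [0.4 0.3 0.2] F [-0.5  0.3 -1.6] w 0.454
```

View pics/diff2.png

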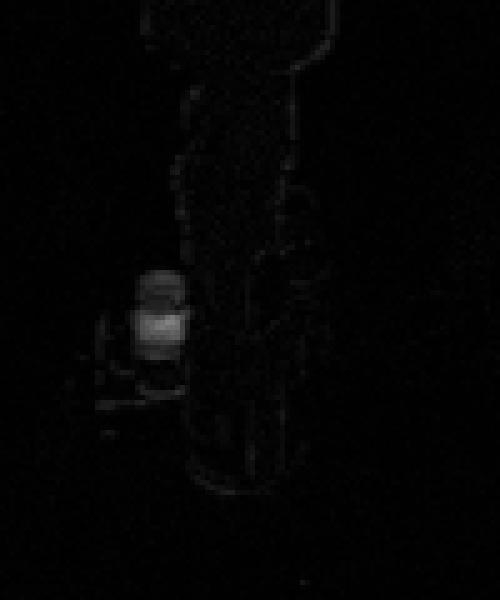

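Nearly identical to the original. Touch down and release.

```bash
python3 -m handwheel '[[0.0003,0.0008,0,0,0,0,0.3],[0,0,0,0,0,0,0.3]]'; python3 -m handwheel '[[0,0.0005,0,0,0,0,0.3],[0,0,0,0,0,0,0.3]]'
```

```text
time: 49.15
tool_pos: [0.5136, 0.1417, 0.0579]
tcp_rot: [-0.184, -2.133, 2.132]
wrist_force: [-0.6, 0.4, 2.4]
width: 0.449
time: 49.4
tool_pos: [0.5139, 0.1417, 0.0578]
tcp_rot: [-0.184, -2.133, 2.132]
wrist_force: [-1.4, -0.9, 5.8]
width: 0.451
```

```bash
python3 -m handwheel '[[0,-0.0008,0,0,0,0,0.3],[0,0,0,0,0,0,0.5],[0,0,0,0,0,0,0.6],[0,0,0,0,0,0,0.72],[0,-0.02,0,0,0,0,0.72],[0,-0.05,0,0,0,0,0.72],[0,-0.05,0,0,0,0,0.72],[0,-0.05,0,0,0,0,0.72]]'; python3 -m handwheel '[[0.03,-0.04,0,0,0,0,0.72],[0.03,-0.03,0,0,0,0,0.72],[0,0,0,0,0,0,0.72],[0,0,0,0,0,0,0.72]]'; python3 -c "
from h import *
to([.513,.1415,.3]);grab('side','sd26');crop('pics/sd26.png','pics/sd26c.png',200,120,360,240,5);grab('wrist','w16');grab('scene','sc2')
i=cv2.imread('pics/side0.png').astype(int);j=cv2.imread('pics/sd26.png').astype(int)
d=np.abs(i-j).max(2).astype(np.uint8)[120:240,200:360];d=np.abs(i-j).max(2).astype(np.uint8)[130:280,200:360];cv2.imwrite('pics/diff3.png',cv2.resize(d,None,fx=4,fy=4,interpolation=0)*2)
crop('pics/sd26.png','pics/sd26c.png',200,140,360,280,4)"
```

```text
time: 50.4
tool_pos: [0.5128, 0.1416, 0.2288]
tcp_rot: [-0.183, -2.132, 2.132]
wrist_force: [1.5, -0.5, -0.0]
width: 0.722
time: 50.9
tool_pos: [0.454, 0.1518, 0.2967]
tcp_rot: [-0.182, -2.132, 2.132]
wrist_force: [-0.8, 0.9, 0.2]
width: 0.719
t 50.9 pos [0.454  0.1518 0.2967] shift mm [-59.9  -3.3   0.1] turn deg [-0.02 -0.01  0.01] rad [-0. -0.  0.] shift in goal axes [-59.9  -3.3   0.1] F [-0.8  0.9  0.2] w 0.719
```

View pics/diff3.png

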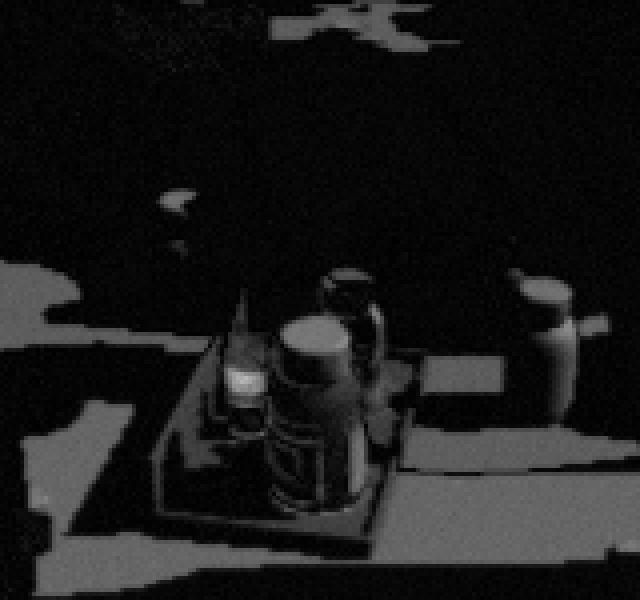

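View pics/sd26.png

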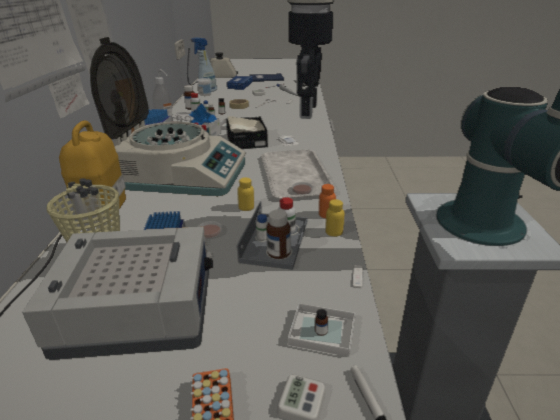

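View pics/w16.png

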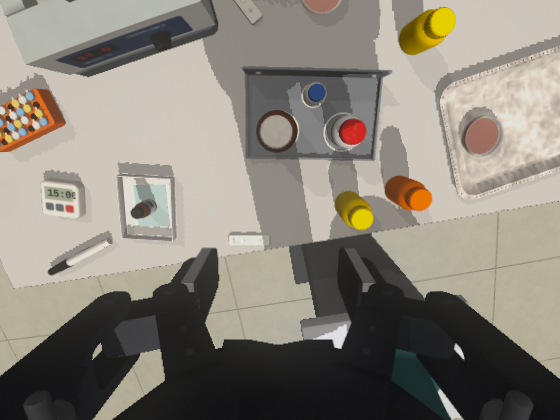

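Run:
```python
from h import *
a=cv2.imread('pics/side0.png',0).astype(np.float32);b=cv2.imread('pics/sd26.png',0).astype(np.float32)
def sh(n,x0,y0,x1,y1,a=a,b=b):
    g=lambda i:(cv2.Sobel(i,cv2.CV_32F,1,0),cv2.Sobel(i,cv2.CV_32F,0,1))
    W=np.eye(2,3,dtype=np.float32)
    m=np.zeros(a.shape,np.uint8);m[y0:y1,x0:x1]=255
    try:
        cc,W=cv2.findTransformECC(a[y0:y1,x0:x1],b[y0:y1,x0:x1],W,cv2.MOTION_TRANSLATION,(3,200,1e-5));print(n,W[:,2].round(2),round(cc,3))
    except Exception as e: print(n,e)
sh('large label',266,232,292,258);sh('med',280,198,298,212);sh('dish',290,178,316,196);sh('yellow2',324,200,346,236);sh('orange',318,184,338,204);sh('stand bg',200,100,330,170)
c=load('pics/side0.npz')
for p in [(.513,.1415,.04),(.497,.047,.085)]:
    q=proj(c,[p,np.add(p,[.001,0,0]),np.add(p,[0,.001,0])]);print('px/mm x,y',(q[1]-q[0]).round(2),(q[2]-q[0]).round(2))
```

```text
large label [-0.08  0.34] 0.872
med [-0.55  0.25] 0.864
dish [0.02 0.01] 1.0
yellow2 [0.19 0.14] 0.617
orange [-0.15 -1.04] 0.874
stand bg [-0.08  0.12] 0.86
px/mm x,y [-0.44 -0.  ] [-0.01  0.25]
px/mm x,y [-0.42 -0.  ] [-0.    0.21]
```

```bash
python3 -c "
from workcell import workorder
print(workorder.finish_job())"
```

```text
the job is handed in; nothing more can be done
None
```

The job is done and handed in at about 51 s on the robot's clock, with the arm clear of everything.

**What I did, in the order asked:**
1. Stood the large bottle, then the medium one, on the steel tray beside the petri dish.
2. Stood the used-up bottle in the white card tray.
3. Set the fresh bottle on the back ring of the stand.
4. Put the medium bottle, then the large one, back at the positions where I had first gripped them.

**Last checks:**
- **Upright:** all four bottles are upright in the side and wrist pictures.
- **Front bottles:** comparing the side camera's first and last pictures, the large and medium bottles are each within about 1.5 mm of where they stood.
- **Petri dish:** it shows no shift.
- **Fresh bottle:** it stands inside the back ring, off centre by 1–2 mm at most.
- **Force:** the highest wrist force I read was about 15 N.

**Where things disagreed:**
- **Fingertips:** they sit about 30 mm farther back than the stated tool point. My first close on the large bottle therefore landed at the cap and shoulder. I opened, raised the gripper and gripped it again by the cap, and it stayed in place.
- **Wrist camera:** it reads the tall caps about 3 mm too far to the left (+y) compared with the rings. I went by the recorded grip poses and the side camera instead.
- **Orange look-alike:** the comparison gave it a shift of about 1 pixel. I put that down to changed shadows, because I never went near it.

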